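# Stow the cutter case in the rack bay over its sill

### The job

Put the cutter case away in the empty bay of the bench rack: swing the bay's retaining bar up past its balance point so that it stays open by itself, tip the case's front edge up onto the raised sill while its tail stays on the bench, and push the case in over the sill, without ramming it, until it lies flat behind the sill and fully home against the back panel. Then swing the bar down so that it lies closed across the case; do not tip the case over, and leave the tape measure, the mallet and the marking gauge where they are.

Things in the scene. Friction and masses are not known exactly. Their poses are not given: they have to be found in the camera images.
- rack: plywood bench rack, fixed to the bench, 162 high. Origin on the bench top, under the middle of the bay's mouth, in the front face of its sill; x points into the bay, y to the left seen from the front, z up. The bay is the right-hand part, 124 wide inside (y -62 to +62) between 12 thick side panels whose front edges are at x = 0. Left of it (y +74 to +190) is a pigeonhole, of no concern.
- sill_edge (a point): middle of the sill's upper front edge (rack frame 0, 0, 15). The sill is a dark wooden strip across the whole mouth, 15 high and 16 thick (x 0 to 16) with a vertical front; behind it the bay's floor is the bench top itself, 130 deep to the back panel (x 16 to 146). The case has 6 to spare on each side and 10 in depth; as long as its tail rides on the sill its upper front edge reaches 7 farther, so it can touch the back before the tail drops.
- roof_edge (a point): middle of the lower front edge of the roof over the bay (rack frame 28, 0, 150). The roof is 12 thick and covers the rack from x = 28 backwards, so near the mouth a hand must lean back towards the front. A grey slip stone is fixed on top.
- bay_bar (a joint): the bay's retaining bar, rad: 0 = closed (level across the mouth, 58 above the bench), 1.75 = fully open (10 degrees past upright, leaning left). It turns about the rack's x axis at bar_pivot. Balance point near 1.0: below it falls shut, above it swings on to 1.75 and rests. Light (under 1 N at the knob). An 11 thick aluminium rod, 14 in front of the panels; dark steel weight over the pivot.
- bar_pivot (a point): centre of the bar's hinge, on the front of the panel left of the bay: rack frame x -14, y +68, z 58.
- bar_knob (a point): middle of the black cylindrical knob at the free end of the bar, 20 in diameter and 30 long, 148 from the pivot; its axis lies along the rack's x whatever the bar's angle, and it stands out forward of the bar (rack x -50 to -20). At rest it is in front of the rack's right-hand panel.
- cutter_case: closed wooden case with brass corners, solid, 120 long (its x), 112 wide (its y), 62 high, 98 to the handle's axis, about 0.3 to 0.65 kg. Origin at the centre of its underside; x points to its front edge, which goes into the bay first; z up. The tail face has two thin brass catches. It slides over the sill under a push of 5 to 20 N.
- case_handle (a point): middle of the round carrying handle on the lid: a dark wooden bar 12 in diameter along the case's y, 72 free between its two steel posts, its axis 36 above the lid and 12 ahead of the case's middle.
- case_front (a point): middle of the case's lower front edge (case frame x +60, z 0).
- case_tail (a point): middle of the case's lower rear edge (case frame x -60, z 0).
- tape_measure: yellow and black pocket tape measure, 31 x 84 x 60, on the rack's roof at the left; to be left alone. Origin at the centre of its underside.
- mallet: wooden mallet, 69 x 222 x 72, lying on the bench to the left in front of the rack; to be left alone. Origin at the centre of its underside.
- marking_gauge: wooden marking gauge, 77 x 210 x 52, lying on the bench to the right of the rack; to be left alone. Origin at the centre of its underside.
Mind the look-alikes: they are no part of the job. Of the things shaped like the cutter_case, the wooden one is meant.

How it is judged (in metres and radians):
On the way, in this order (a step that is already met when the one before it is completed fails the run):
1. the retaining bar is up past its balance point and rests open by itself, untouched (value of joint bay_bar above 1.55 rad and contact force between the fingers and bay_bar below 0.1 N), for 0.3 s.
2. the case's front edge is up on the sill (5 mm or more past its front face) with its tail still down on the bench and the bar open (x of case_front in the frame of rack above 0.005 m and height (world z) of case_front above 0.012 m and height (world z) of case_tail below 0.01 m and value of joint bay_bar above 1.4 rad), for 0.2 s.
3. the case has gone over the sill and lies flat on the bay floor behind it, fully home (x of case_front in the frame of rack above 0.142 m and height (world z) of each of case_tail, case_front below 0.005 m and angle between cutter_case's own z axis and vertical below 0.04 rad and value of joint bay_bar above 0.5 rad), for 0.2 s.
At the end, for the whole second after the job is handed in: the case lies flat (within 2 degrees, both lower edges within 5 mm of the bench) and at rest behind the sill, its front edge within 4 mm of the bay's back panel; the retaining bar is closed (within 0.06 rad of level) (x of case_front in the frame of rack above 0.142 m and height (world z) of each of case_tail, case_front below 0.005 m and angle between cutter_case's own z axis and vertical below 0.04 rad and value of joint bay_bar below 0.06 rad and linear speed of cutter_case below 0.01 m/s); the robot touches nothing.
It fails at once if the case is stood on end or tipped over (more than 40 degrees) (angle between cutter_case's own z axis and vertical above 0.7 rad).
It fails at once if the tape measure, the mallet or the marking gauge is moved by more than 25 mm (distance of any of tape_measure, mallet, marking_gauge from where it was at the start of the episode above 0.025 m).
It fails at once if the case is rammed against the rack (more than 80 N) (contact force between cutter_case and rack above 80 N).
It also fails if it takes over 64 s, if anything falls off the work surface, if the arm or the gripper's body presses on something with over 40 N, if the wrist force passes 120 N, or if a joint passes its speed limit or range.

### The arm

A 6-joint arm with a two-finger parallel gripper is mounted at the origin on a cart in front of the work surface, level with it; the furniture and walls round the work are solid. World frame = base frame: x ahead of the robot, y to its left, z up, the work surface at z = 0. Lengths are in mm, angles in degrees, forces in N, time in s.
With the tool pointing down it reaches from about 350 to 850 mm from the base axis. Payload 8.1 kg.
Tool frame: the origin (TCP) lies midway between the tips of the shut fingers; the grasp point (between the pads) lies 19 mm behind it (r.tcp_to_grasp is the distance from the TCP to the grasp point, in mm); z points along the fingers, y is the direction in which the jaws open and shut (so a half turn about z gives the same grasp; the last joint's range is limited). The gripper opens to 85 mm and grips with 20 to 120 N. Pads are 22 mm wide; open, the fingers measure 114 mm over their backs; the gripper's body (76 mm by 85 mm) begins 54 mm behind the grasp point. The pads swing forward as they close: fully open they stand 13 mm farther back than shut.
Start: joints at [62.888, 7.471, 85.268, -0, 87.261, -4.893], TCP at [226.871, 555.459, 231.292] pointing down, gripper open.
Joint ranges: [-169.43, 169.43], [-51.17, 129.36], [1.28, 143.12], [-76.62, 256.62], [0, 156.53], [-152.29, 152.29]. Speed limits (degrees/s): [136.94, 136.94, 159.86, 180, 180, 180].

### API

Orientations are given as [roll, pitch, yaw] about the fixed x, y, z axes, in that order (R = Rz(yaw) Ry(pitch) Rx(roll)).
In Python, from bench import r gives the robot as it stands.
- The arm moves only by the tool jog_arm, never from a script. Its argument "targets" is a list of rows, each a list of 7 numbers: the shift along the tool's x, y, z in m, then the turn, a rotation vector about the tool's x, y, z in rad, then the closure, from 0 (fully open) to 1 (shut). In form: [[dx, dy, dz, wx, wy, wz, claw], ...]. A call has 1 to 5 rows; each row is the pose to reach, as a shift and turn from the pose commanded when the call began, along the tool's axes at that moment; what a row does not reach only later rows make up. A row lasts 1/12 s, in which the tool goes at most 41.7 mm and 7.16 degrees, less where a joint would pass 70% of its speed; a pose out of reach is approached as far as the arm can. A call with a gripper value outside its range is refused whole. The fingers move at their own pace and stop on an object; "newtons" is the grip in N (left out, the last holds). Time passes only in rows, so rows that repeat a pose let the fingers close. It gives the time, the measured TCP pose, the force and the opening at its end, in the units of the state.
- r.sense(): the state, without advancing time (a new reading comes with each control period).
- r.snapshot(name): name is "side" or "top"; returns a dict with "pixels" (384x512x3 uint8, red, green, blue), "fx", "fy", "cx", "cy" (pixels), "origin" and "attitude" of the camera in the world. Camera axes: x right, y down, z forward; pixel columns grow to the right and rows downward; lengths in mm; the calibration is good to about 2 mm. A picture is of the moment at which its call begins. There is no depth.
- r.hand_in(): hands the job in, once; it reports no verdict.
The state is a dict: "time": time; "joint_pos": joint angles; "qd": joint speeds; "joint_efforts": joint torques, N m; "tool_pos": TCP position; "tcp_rot": TCP orientation; "ft_force": force on the tool from outside, world axes, zero at the start; "wrist_torque": the same for the moment, N m; "finger_gap": finger opening in mm.
Only numpy, scipy, OpenCV 4.12 (cv2) and the standard library are available. Lean on these libraries where they do the work, as an engineer would, in place of code of your own. Each camera call takes 0.05 s, during which the arm holds its last target.

## Working session

There is one attempt and no reset: what is moved stays moved. The work goes in short steps, Python scripts to look and compute and a tool call to move; the robot and the scene stay as the last step left them, time stands still between calls to the robot, and variables do not carry over. Pictures are saved under pics/ and viewed, and the job is handed in when it is done.

Besides the shell and the picture viewer there is one more tool, called after "Call:" as name([rows], argument=value, ...), one row to a line, values as JSON. jog_arm: Moves the arm, as the interface text tells. Its arguments: {"type":"object","properties":{"targets":{"type":"array","items":{"type":"array","items":{"type":"number"}}},"newtons":{"type":"number"}},"required":["targets"]}

```bash
mkdir -p pics; ls
python3 - <<'E'
from bench import r
import cv2
print(r.sense())
for n in("side","top"):
    s=r.snapshot(n); cv2.imwrite(f"pics/{n}0.png",s["pixels"][:,:,::-1])
    print({k:v for k,v in s.items() if k!="pixels"})
E
```

```text
pics
{'time': 0.0, 'joint_pos': array([ 6.28877917e+01,  7.51514890e+00,  8.53287960e+01, -1.44848778e-03,
        8.72618552e+01, -4.89362150e+00]), 'qd': array([-0.03735155, -0.09515442, -0.16827333, -0.00721518,  0.00679244,
        0.09288121]), 'joint_efforts': array([-1.34689239e-03, -5.69379580e+01, -5.00555170e+01, -2.95777418e-04,
        1.46284213e-02,  3.13227630e-06]), 'tool_pos': array([226.62741698, 554.9620902 , 230.2486415 ]), 'tcp_rot': array([-1.79894462e+02, -7.58394909e-03,  1.57781477e+02]), 'ft_force': array([-0.10872048,  0.21429845, -0.91571119]), 'wrist_torque': array([-0.01665552, -0.02480776, -0.0161387 ]), 'finger_gap': 85.16702311301138}
{'fx': 378.1143144153194, 'fy': 378.1143144153194, 'cx': 259.9438206885112, 'cy': 190.66553869330343, 'origin': array([532.35673631, 828.52491556, 679.33777673]), 'attitude': array([-126.03156797,    1.23259671, -178.46915684])}
{'fx': 367.2928816389094, 'fy': 367.2928816389094, 'cx': 251.64252167587418, 'cy': 191.0193035939806, 'origin': array([ 313.03735263,   75.8924942 , 1235.56918371]), 'attitude': array([-1.66867698e+02,  7.88267139e-02, -8.91619539e+01])}
```

View pics/side0.png

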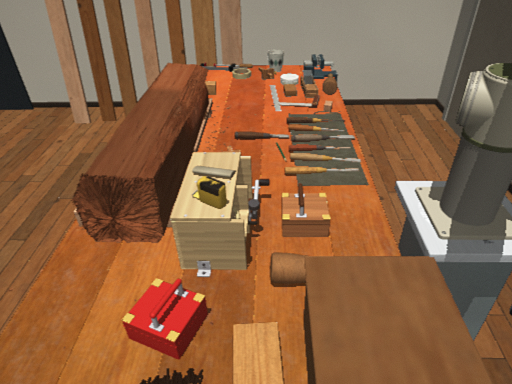

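View pics/top0.png

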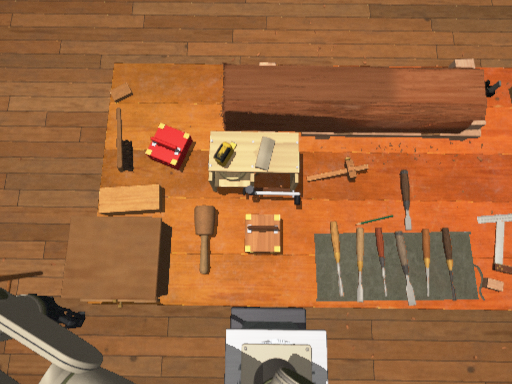

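The top view shows the wooden case with brass corners at (262,233) and the rack at (254,160), with the bar and its black knob at (297,198). The red look-alike case is at (168,147), and the mallet is at (204,235). The marking gauge is at (340,172). Next I'll enlarge these crops.

```bash
cat > h.py <<'E'
import numpy as np, cv2
from scipy.spatial.transform import Rotation as Ro
def Rm(a): return Ro.from_euler('xyz',a,degrees=True).as_matrix()
def ray(s,u,v):
    return np.array(s["origin"]),Rm(s["attitude"])@np.array([(u-s["cx"])/s["fx"],(v-s["cy"])/s["fy"],1])
def onz(s,u,v,z):
    o,d=ray(s,u,v); return o+d*(z-o[2])/d[2]
def proj(s,p):
    q=Rm(s["attitude"]).T@(np.array(p)-s["origin"]); return np.array([s["cx"]+s["fx"]*q[0]/q[2],s["cy"]+s["fy"]*q[1]/q[2]])
def tri(s1,p1,s2,p2):
    a,d=ray(s1,*p1);b,e=ray(s2,*p2)
    t=np.linalg.lstsq(np.c_[d,-e],b-a,rcond=None)[0]
    x=a+d*t[0];y=b+e*t[1]; return (x+y)/2,np.linalg.norm(x-y)
def crop(s,name,u0,v0,u1,v1,k):
    im=s["pixels"][v0:v1,u0:u1,::-1]
    cv2.imwrite("pics/"+name,cv2.resize(im,None,fx=k,fy=k,interpolation=cv2.INTER_CUBIC))
E
python3 - <<'E'
from bench import r
from h import *
S=r.snapshot("side");T=r.snapshot("top")
import pickle;pickle.dump((S,T),open("st0.pkl","wb"))
for s in(S,T):print(proj(s,r.sense()["tool_pos"]))
crop(T,"t1.png",200,120,310,270,4); crop(S,"s1.png",165,140,345,280,4)
E
```

```text
[516.96833112 351.20445966]
[ 68.5900913  307.82501849]
```

View pics/t1.png

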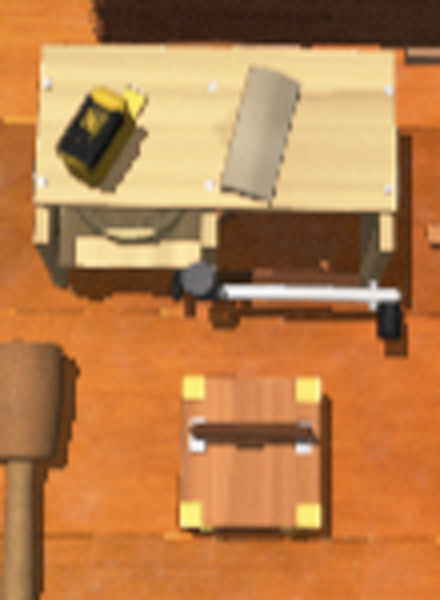

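View pics/s1.png

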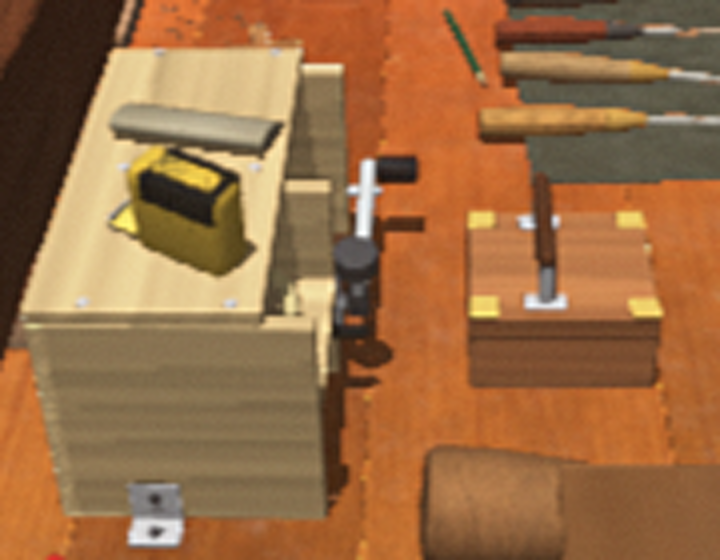

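Two things match the cutter case's shape: the wooden one at top (262,233) and the red one at (168,147). The wooden case with brass corners is the one meant, and the enlarged crop confirms it. Next I'll measure.

Run:
```python
import pickle
from h import *
np.set_printoptions(precision=1,suppress=True)
S,T=pickle.load(open("st0.pkl","rb"))
t=lambda u,v:(200+(u-1.5)/4,120+(v-1.5)/4); s=lambda u,v:(165+(u-1.5)/4,140+(v-1.5)/4)
P={"roofFL":((35,205),(266,318)),"roofFR":((397,210),(301,49)),"roofBL":((42,45),(24,314)),"roofBR":((394,52),(118,48)),
"knobfront":((389,336),(414,170)),"knobback":((389,306),(378,168)),
"lidFL":((181,376),(470,317)),"lidFR":((322,376),(470,212)),"lidTR":((322,528),(645,212)),"lidTL":((180,528),(660,317)),
"handL":((192,431),(546,268)),"handR":((318,434),(541,178))}
for k,(a,b) in P.items():
    p,e=tri(T,t(*a),S,s(*b)); print(k,p,round(e,1))
    if k.startswith("lid"): print("   on z62", onz(T,*t(*a),62),onz(S,*s(*b),62))
    if k.startswith("roof"): print("   on z162", onz(T,*t(*a),162),onz(S,*s(*b),162))
```

```text
roofFL [623.5 214.1 158. ] 4.1
   on z162 [624.5 213.5 162. ] [620.7 219.7 162. ]
roofFR [623.  -61.4 162.5] 2.5
   on z162 [624.4 -61.6 162. ] [621.8 -61.4 162. ]
roofBL [753.2 213.6 160.1] 3.6
   on z162 [754.3 213.4 162. ] [750.4 216.6 162. ]
roofBR [748.6 -60.6 164.9] 4.8
   on z162 [752.4 -61.1 162. ] [747.2 -64.1 162. ]
knobfront [546.8 -66.6  58.5] 1.4
knobback [572.1 -66.9  59.9] 0.2
lidFL [510.2 102.4  63.5] 1.8
   on z62 [511.4 102.3  62. ] [509.3 100.9  62. ]
lidFR [509.9 -11.1  62.3] 6.1
   on z62 [513.  -11.7  62. ] [507.  -10.4  62. ]
lidTR [389.4 -10.8  62. ] 4.3
   on z62 [391.5 -11.3  62. ] [387.3 -10.1  62. ]
lidTL [390.2 100.7  61.9] 0.7
   on z62 [389.9 100.8  62. ] [390.6 100.7  62. ]
handL [462.6  92.2  94.4] 0.1
handR [460.8  -5.9  93.9] 1.9
```

```bash
cat > g.py <<'E'
import sys
from bench import r
from h import *
# python3 g.py x y z lean yaw   (tool leaned back by lean; yaw 180: jaws along y, 90: jaws along x)
np.set_printoptions(precision=3,suppress=True)
def Rt(lean,yaw,):
    return Ro.from_euler('y',-lean,degrees=True).as_matrix()@Ro.from_euler('xyz',[180,0,yaw],degrees=True).as_matrix()
def rel(p,lean,yaw):
    s=r.sense(); R0=Rm(s["tcp_rot"]); R1=Rt(lean,yaw)
    d=R0.T@(np.array(p)-s["tool_pos"])/1000
    w=Ro.from_matrix(R0.T@R1).as_rotvec()
    return s,d,w
if __name__=="__main__":
    a=[float(q) for q in sys.argv[1:]]
    for i in range(0,len(a),5):
        s,d,w=rel(a[i:i+3],*a[i+3:i+5]); print(d,w)
    print(s["time"],s["tool_pos"],s["tcp_rot"],s["ft_force"],s["finger_gap"],s["joint_pos"])
E
python3 g.py 227 555 300 0 157.78  400 250 300 0 170  400 250 300 10 180 555 -67.5 150 25 180; python3 -c "
from g import *; print(Rt(25,180))"
```

```text
[-0.    -0.    -0.069] [-0.001 -0.     0.   ]
[-0.276 -0.217 -0.069] [-0.001 -0.    -0.213]
[-0.276 -0.217 -0.069] [-0.035 -0.173 -0.387]
[-0.539 -0.452  0.081] [-0.086 -0.431 -0.381]
0.2 [226.713 555.146 230.639] [-179.934   -0.005  157.78 ] [ 0.054 -0.462 -0.311] 85.73861498700559 [62.888  7.498 85.307 -0.    87.261 -4.892]
[[-0.906  0.     0.423]
 [ 0.     1.     0.   ]
 [-0.423  0.    -0.906]]
```

Call:
jog_arm([
  [0, 0, -0.04, 0, 0, 0, 0.4],
  [-0.03, -0.02, -0.07, 0, 0, -0.05, 0.4],
  [-0.06, -0.05, -0.07, 0, 0, -0.1, 0.4],
  [-0.09, -0.075, -0.07, 0, 0, -0.15, 0.4],
  [-0.12, -0.1, -0.07, 0, 0, -0.21, 0.4],
], newtons=25)

```text
time: 0.62
tool_pos: [300.6, 416.4, 302.1]
tcp_rot: [179.9, 0.1, 170.0]
ft_force: [0.3, -0.1, 0.1]
finger_gap: 51.3
```

```bash
python3 g.py 450 180 300 10 180 555 -67.5 200 25 180
```

```text
[-0.188 -0.207  0.002] [-0.014 -0.173 -0.174]
[-0.334 -0.433  0.102] [-0.037 -0.434 -0.172]
0.6167 [300.56  416.382 302.069] [179.929   0.053 170.017] [ 0.335 -0.109  0.095] 51.318078084707636 [ 48.461  -7.18   92.623  -0.009  94.469 -31.557]
```

Call:
jog_arm([
  [-0.025, -0.032, 0.0, 0, -0.05, -0.03, 0.4],
  [-0.05, -0.064, 0.0, 0, -0.1, -0.06, 0.4],
  [-0.075, -0.096, 0.0, -0.01, -0.17, -0.1, 0.4],
  [-0.1, -0.129, 0.0, -0.01, -0.25, -0.14, 0.4],
  [-0.125, -0.161, 0.0, -0.03, -0.35, -0.17, 0.4],
])

```text
time: 1.03
tool_pos: [395.9, 235.3, 301.7]
tcp_rot: [-179.9, 20.3, 179.8]
ft_force: [0.8, 0.3, 1.3]
finger_gap: 51.5
```

```bash
python3 g.py 555 -67.5 200 25 180 563 -67.5 80 25 180
```

```text
[-0.115 -0.302  0.152] [-0.004 -0.081 -0.003]
[-0.081 -0.302  0.267] [-0.004 -0.081 -0.003]
1.0333 [395.856 235.298 301.74 ] [-179.874   20.336  179.803] [0.783 0.271 1.296] 51.50501943141032 [ 33.101 -33.176 115.099 -11.243  81.104 -56.598]
```

Call:
jog_arm([
  [-0.015, -0.038, 0.0, 0, -0.03, 0, 0.4],
  [-0.03, -0.075, 0.01, 0, -0.06, 0, 0.4],
  [-0.045, -0.113, 0.03, 0, -0.08, 0, 0.4],
  [-0.06, -0.15, 0.05, 0, -0.08, 0, 0.4],
  [-0.075, -0.187, 0.07, 0, -0.08, 0, 0.4],
])

```text
time: 1.45
tool_pos: [483.9, 55.7, 264.7]
tcp_rot: [-180.0, 24.9, 179.7]
ft_force: [0.8, 0.7, 0.4]
finger_gap: 51.2
```

```bash
python3 g.py 555 -67.5 200 25 180 550 -67.5 120 25 180
```

```text
[-0.038 -0.123  0.089] [-0.003 -0.002 -0.005]
[ 0.    -0.123  0.159] [-0.003 -0.002 -0.005]
1.45 [483.917  55.741 264.702] [-179.997   24.864  179.663] [0.758 0.658 0.359] 51.222483922393565 [  0.946 -37.598 122.775  -0.578  69.966 -88.638]
```

Call:
jog_arm([
  [-0.0, -0.032, 0.02, 0, 0, 0, 0.4],
  [0, -0.065, 0.04, 0, 0, 0, 0.4],
  [0, -0.098, 0.06, 0, 0, 0, 0.4],
  [0, -0.123, 0.09, 0, 0, 0, 0.4],
  [0, -0.123, 0.13, 0, 0, 0, 0.4],
])

```text
time: 1.87
tool_pos: [538.9, -71.4, 148.5]
tcp_rot: [-179.8, 25.0, 179.4]
ft_force: [0.5, -0.1, 0.3]
finger_gap: 51.2
```

```bash
python3 g.py  563 -67.5 41 25 180
python3 - <<'E'
from bench import r
from h import *
S=r.snapshot("side");T=r.snapshot("top")
crop(T,"t2.png",230,140,320,240,6); crop(S,"s2.png",165,120,345,260,4)
for n,s in(("S",S),("T",T)):print(n,proj(s,r.sense()["tool_pos"]))
E
```

```text
[0.024 0.005 0.108] [-0.008  0.    -0.009]
1.8667 [538.851 -71.412 148.52 ] [-179.781   25.02   179.448] [ 0.548 -0.138  0.291] 51.20413748761366 [ -17.635  -22.186  124.781    8.615   53.613 -110.69 ]
S [272.61501253 158.78914802]
T [299.83912804 203.30730557]
```

View pics/s2.png

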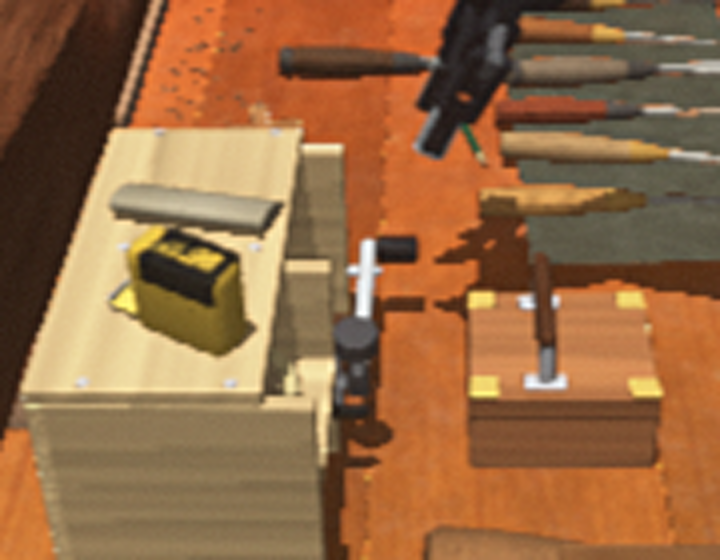

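View pics/t2.png

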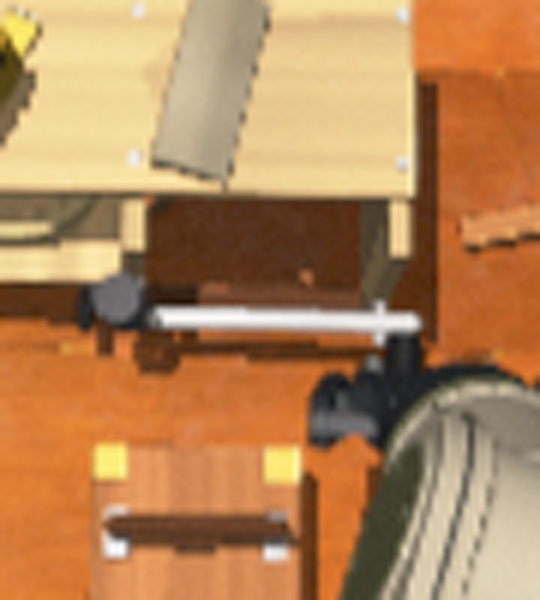

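The jaws hang over the knob, which is at side crop (398,248). Now I'll go down and grip it.

Call:
jog_arm([
  [0.012, 0.005, 0.03, 0, 0, -0.005, 0.4],
  [0.024, 0.005, 0.06, 0, 0, -0.009, 0.4],
  [0.024, 0.005, 0.085, 0, 0, -0.009, 0.4],
  [0.024, 0.005, 0.108, 0, 0, -0.009, 0.4],
  [0.024, 0.005, 0.108, 0, 0, -0.009, 0.6],
])

```text
time: 2.38
tool_pos: [558.3, -59.6, 34.1]
tcp_rot: [-179.9, 24.3, -179.8]
ft_force: [-1.4, 0.5, -0.8]
finger_gap: 40.7
```

Call:
jog_arm([
  [0, 0, 0, 0, 0, 0, 1],
  [0, 0, 0, 0, 0, 0, 1],
  [0, 0, 0, 0, 0, 0, 1],
  [0, 0, 0, 0, 0, 0, 1],
  [0, 0, 0, 0, 0, 0, 1],
], newtons=25)

```text
time: 2.8
tool_pos: [559.5, -64.9, 39.9]
tcp_rot: [-179.4, 24.7, -179.7]
ft_force: [-13.6, -26.9, -0.1]
finger_gap: 19.3
```

```bash
python3 g.py  563 -67.5 41 25 180
python3 - <<'E'
from g import *
s=r.sense(); p=s["tool_pos"]; piv=np.array([0,80.5,58])
g0=p-19*Rt(25,180)[:,2]; print("grasp",g0)
R=Rm(s["tcp_rot"])
y0=80.5-148
for th in (.1,.2,.3,.4,.5,.6,.7,.8,.9,1,1.1,1.2,1.3,1.4,1.5,1.6,1.65):
    d=np.array([0,148*(1-np.cos(th)),148*np.sin(th)]); print(th,R.T@d/1000)
E
```

```text
[-0.004 -0.003  0.   ] [-0.008 -0.006  0.004]
2.8 [559.517 -64.925  39.862] [-179.398   24.666 -179.718] [-13.585 -26.912  -0.136] 19.347578889702916 [ -15.774   -8.159  125.899    9.697   38.696 -112.236]
grasp [551.487 -64.925  57.082]
0.1 [-0.006  0.001 -0.013]
0.2 [-0.012  0.003 -0.027]
0.3 [-0.018  0.006 -0.04 ]
0.4 [-0.024  0.011 -0.052]
0.5 [-0.03   0.017 -0.065]
0.6 [-0.035  0.025 -0.076]
0.7 [-0.04   0.034 -0.087]
0.8 [-0.045  0.044 -0.097]
0.9 [-0.049  0.055 -0.106]
1 [-0.052  0.067 -0.114]
1.1 [-0.055  0.08  -0.121]
1.2 [-0.058  0.093 -0.126]
1.3 [-0.06   0.107 -0.131]
1.4 [-0.061  0.121 -0.134]
1.5 [-0.062  0.136 -0.135]
1.6 [-0.062  0.151 -0.136]
1.65 [-0.062  0.158 -0.135]
```

Call:
jog_arm([
  [0.002, -0.004, 0, 0, 0, 0, 1],
  [-0.002, -0.003, -0.008, 0, 0, 0, 1],
  [-0.008, -0.002, -0.021, 0, 0, 0, 1],
  [-0.014, 0, -0.033, 0, 0, 0, 1],
  [-0.02, 0.004, -0.046, 0, 0, 0, 1],
])

```text
time: 3.22
tool_pos: [559.3, -56.3, 90.8]
tcp_rot: [-179.8, 24.8, -179.8]
ft_force: [4.1, 11.0, -6.7]
finger_gap: 19.0
```

Call:
jog_arm([
  [-0.004, 0.003, -0.01, 0, 0, 0, 1],
  [-0.008, 0.009, -0.019, 0, 0, 0, 1],
  [-0.013, 0.017, -0.03, 0, 0, 0, 1],
  [-0.018, 0.026, -0.041, 0, 0, 0, 1],
  [-0.023, 0.036, -0.051, 0, 0, 0, 1],
])

```text
time: 3.63
tool_pos: [559.5, -20.4, 148.0]
tcp_rot: [-179.7, 24.9, -179.7]
ft_force: [1.7, -0.4, -2.9]
finger_gap: 19.3
```

Call:
jog_arm([
  [-0.004, 0.011, -0.009, 0, 0, 0, 1],
  [-0.007, 0.023, -0.017, 0, 0, 0, 1],
  [-0.01, 0.036, -0.024, 0, 0, 0, 1],
  [-0.013, 0.049, -0.029, 0, 0, 0, 1],
  [-0.015, 0.063, -0.034, 0, 0, 0, 1],
])

```text
time: 4.05
tool_pos: [559.6, 42.7, 186.0]
tcp_rot: [-179.7, 25.1, -179.8]
ft_force: [7.3, -1.5, -2.1]
finger_gap: 19.2
```

Call:
jog_arm([
  [-0.001, 0.014, -0.003, 0, 0, 0, 1],
  [-0.002, 0.029, -0.004, 0, 0, 0, 1],
  [-0.002, 0.042, -0.005, 0, 0, 0, 1],
  [-0.002, 0.042, -0.005, 0, 0, 0, 1],
  [-0.002, 0.042, -0.005, 0, 0, 0, 0.4],
])

```text
time: 4.47
tool_pos: [558.8, 85.8, 190.3]
tcp_rot: [-179.8, 25.0, -179.7]
ft_force: [1.0, 0.2, 0.1]
finger_gap: 29.7
```

Call:
jog_arm([
  [0, 0.005, 0, 0, 0, 0, 0.4],
  [0, 0.008, 0, 0, 0, 0, 0.4],
  [0, 0.008, -0.04, 0, 0, 0, 0.4],
  [0, 0.008, -0.08, 0, 0, 0, 0.4],
  [0, 0.008, -0.1, 0, 0, 0, 0.4],
])

```text
time: 4.88
tool_pos: [515.6, 93.1, 281.6]
tcp_rot: [-179.8, 24.9, -179.8]
ft_force: [1.4, -0.1, 1.4]
finger_gap: 51.2
```

Run:
```python
from bench import r
from h import *
import pickle
S=r.snapshot("side");T=r.snapshot("top");pickle.dump((S,T),open("st1.pkl","wb"))
crop(T,"t3.png",200,120,310,270,4); crop(S,"s3.png",165,100,345,250,4)
print(r.sense()["tool_pos"],r.sense()["ft_force"])
```

```text
[517.2172348   93.2268378  283.45092289] [0.50155811 0.48047683 0.22266962]
```

View pics/s3.png

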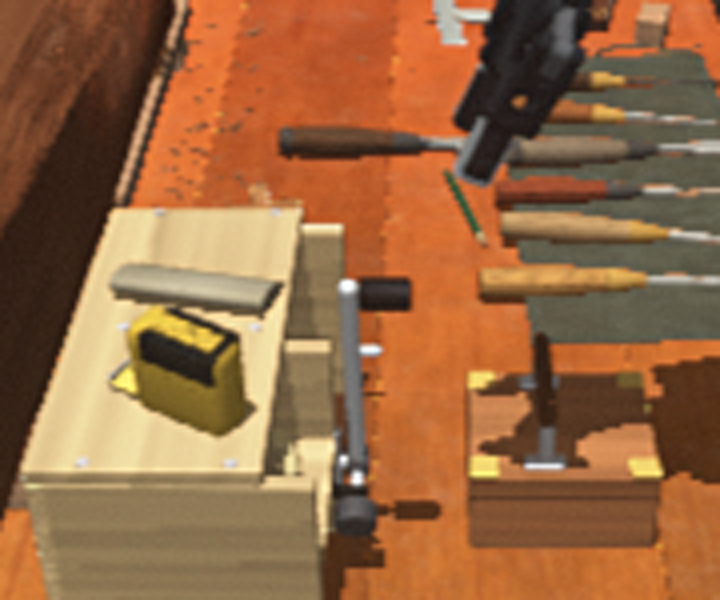

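View pics/t3.png

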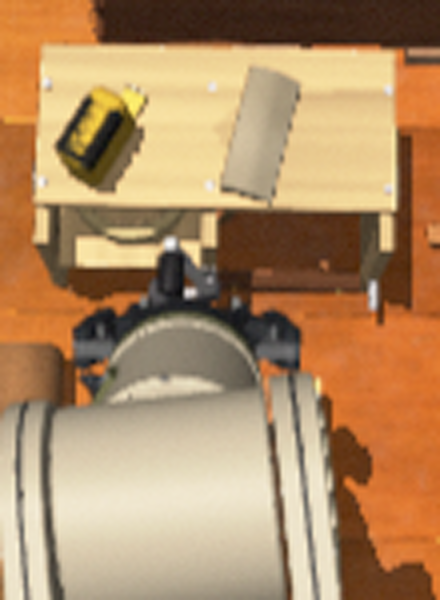

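The bar stands open by itself: the knob is at side crop (385,295), and the rod leans left. Next I'll refine the bay's centre and yaw.

Run:
```python
import pickle
from h import *
np.set_printoptions(precision=1,suppress=True)
S,T=pickle.load(open("st0.pkl","rb"))
crop(T,"t4.png",245,160,305,205,12)
from bench import r
```

```text
(no output)
```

View pics/t4.png

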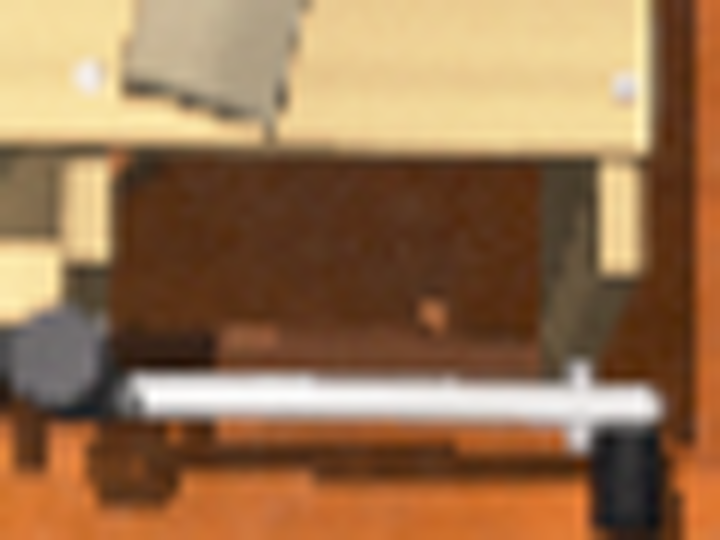

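Run:
```python
import pickle
from h import *
np.set_printoptions(precision=1,suppress=True)
S,T=pickle.load(open("st0.pkl","rb"))
t=lambda u,v:(245+(u-5.5)/12,160+(v-5.5)/12)
for z in(150,162):
  print(z,[onz(T,*t(u,v),z)[:2] for u,v in((113,264),(63,264),(600,275),(643,275))])
print("roof edge",[onz(T,*t(u,v),150)[:2] for u,v in((10,150),(640,157))],[onz(T,*t(u,v),162)[:2] for u,v in((10,148),(640,153))])
# wooden roof mask right/left edges & front edge fit at several columns
g=T["pixels"].astype(int)
# lid mask of the case: lid edges
import cv2
hsv=cv2.cvtColor(T["pixels"],cv2.COLOR_RGB2HSV)
m=(cv2.inRange(hsv,(20,60,190),(40,170,255)))
pts=np.argwhere(m[125:185,200:305])
for c in(212,220,230,255,262,275,285,295):
    col=np.where(m[125:185,c])[0]; print(c,125+col.min(),125+col.max(),end=' | ')
```

```text
150 [array([596.1,  74.5]), array([595.9,  87.2]), array([594.9, -49.4]), array([595.1, -60.3])]
162 [array([592.9,  74.5]), array([592.8,  87.1]), array([591.8, -48. ]), array([592. , -58.8])]
roof edge [array([625.8, 101.2]), array([626.3, -60. ])] [array([622.9, 100.9]), array([623.9, -58.5])]
212 132 169 | 220 132 184 | 230 132 184 | 255 133 170 | 262 133 170 | 275 133 170 | 285 133 171 | 295 134 174 |
```

```bash
python3 g.py 462 45 180 0 90 480 70 250 10 150
```

```text
[ 0.094 -0.048  0.07 ] [0.343 0.347 1.546]
[ 0.048 -0.023  0.014] [0.067 0.26  0.523]
4.9833 [517.217  93.227 283.451] [-179.824   25.194 -179.807] [0.502 0.48  0.223] 51.537323019220935 [  6.663 -30.253 116.309  -3.134  68.938 -83.013]
```

Call:
jog_arm([
  [0.02, -0.01, 0, 0.026, 0.026, 0.119, 0.4],
  [0.04, -0.02, 0, 0.052, 0.053, 0.236, 0.4],
  [0.06, -0.03, 0, 0.078, 0.079, 0.353, 0.4],
  [0.07, -0.04, 0, 0.104, 0.105, 0.469, 0.4],
  [0.08, -0.048, 0, 0.13, 0.131, 0.586, 0.4],
])

```text
time: 5.4
tool_pos: [442.1, 44.1, 242.6]
tcp_rot: [175.4, 15.5, 144.5]
ft_force: [0.0, -0.5, 0.1]
finger_gap: 50.9
```

```bash
python3 g.py 462 45 180 0 90
```

```text
[0.002 0.007 0.065] [0.202 0.211 0.955]
5.4 [442.102  44.129 242.571] [175.376  15.453 144.465] [ 0.026 -0.51   0.08 ] 50.91767955352762 [  4.159 -33.756 120.692  -6.31   78.222 -50.45 ]
```

Call:
jog_arm([
  [0.002, 0.007, 0.01, 0.024, 0.025, 0.115, 0.4],
  [0.002, 0.007, 0.01, 0.048, 0.05, 0.23, 0.4],
  [0.002, 0.007, 0.01, 0.072, 0.076, 0.345, 0.4],
  [0.002, 0.007, 0.01, 0.097, 0.101, 0.46, 0.4],
  [0.002, 0.007, 0.01, 0.12, 0.126, 0.573, 0.4],
])

```text
time: 5.82
tool_pos: [448.0, 50.7, 233.3]
tcp_rot: [176.3, 5.6, 111.7]
ft_force: [-0.6, 0.7, 0.1]
finger_gap: 51.1
```

```bash
python3 g.py 462 45 180 0 90
```

```text
[-0.005  0.007  0.055] [0.082 0.084 0.382]
5.8167 [447.966  50.676 233.315] [176.314   5.589 111.741] [-0.559  0.679  0.098] 51.08682534268342 [  3.275 -21.67  112.072  -4.139  84.334 -18.426]
```

Call:
jog_arm([
  [-0.005, 0.008, 0.01, 0.02, 0.02, 0.11, 0.4],
  [-0.005, 0.008, 0.02, 0.045, 0.045, 0.22, 0.4],
  [-0.005, 0.008, 0.03, 0.07, 0.07, 0.32, 0.4],
  [-0.005, 0.008, 0.04, 0.082, 0.084, 0.382, 0.4],
  [-0.005, 0.008, 0.05, 0.082, 0.084, 0.382, 0.4],
])

```text
time: 6.23
tool_pos: [462.5, 45.1, 184.1]
tcp_rot: [180.0, 0.0, 90.1]
ft_force: [0.3, 0.2, 0.4]
finger_gap: 51.3
```

Call:
jog_arm([
  [0, 0, 0, 0, 0, 0, 0.4],
  [0, 0, 0, 0, 0, 0, 0.4],
])

```text
time: 6.4
tool_pos: [461.8, 45.6, 184.6]
tcp_rot: [179.9, 0.1, 90.5]
ft_force: [-0.7, -0.8, 0.7]
finger_gap: 50.9
```

```bash
python3 g.py 462 45 78 0 90
python3 - <<'E'
from bench import r
from h import *
S=r.snapshot("side");T=r.snapshot("top")
crop(S,"s5.png",225,120,365,260,5)
for n,s in(("S",S),("T",T)):print(n,proj(s,r.sense()["tool_pos"]))
E
```

```text
[-0.     0.     0.107] [0.001 0.001 0.008]
6.4 [461.785  45.641 184.561] [179.944   0.083  90.46 ] [-0.665 -0.769  0.7  ] 50.93925102435032 [ -0.625 -12.646 109.678  -0.083  82.91   -1.075]
S [301.54973743 165.2582131 ]
T [263.34473395 223.45892891]
```

View pics/s5.png

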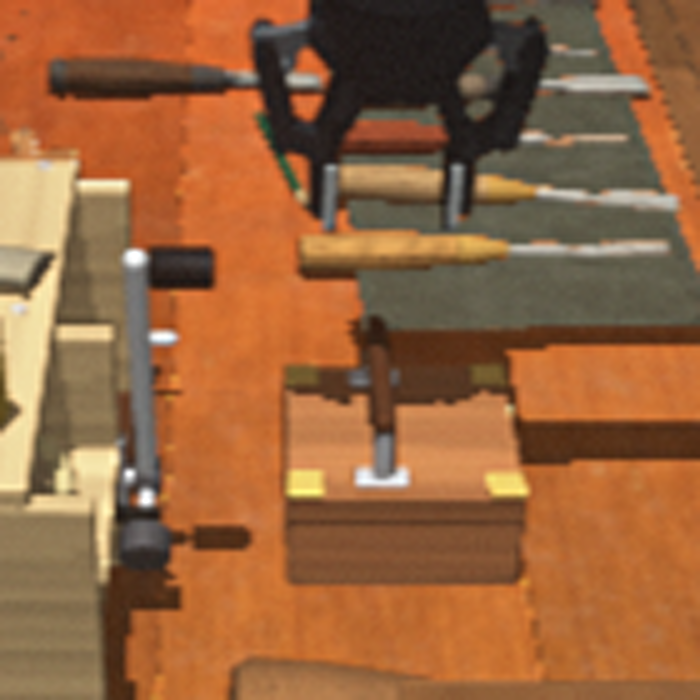

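The jaws straddle the handle: the fingers are at crop u 330 and 455, and the handle is at about 380. Descending.

Call:
jog_arm([
  [0, 0, 0.03, 0, 0, 0.008, 0.4],
  [0, 0, 0.06, 0, 0, 0.008, 0.4],
  [0, 0, 0.085, 0, 0, 0.008, 0.4],
  [0, 0, 0.105, 0, 0, 0.008, 0.4],
  [0, 0, 0.105, 0, 0, 0.008, 0.4],
])

```text
time: 6.92
tool_pos: [459.9, 45.9, 77.0]
tcp_rot: [-179.8, 0.1, 90.0]
ft_force: [-0.9, 0.4, -1.1]
finger_gap: 51.0
```

Call:
jog_arm([
  [0, 0, 0, 0, 0, 0, 0.8],
  [0, 0, 0, 0, 0, 0, 1],
  [0, 0, 0, 0, 0, 0, 1],
  [0, 0, 0, 0, 0, 0, 1],
  [0, 0, 0, 0, 0, 0, 1],
], newtons=50)

```text
time: 7.33
tool_pos: [463.8, 45.7, 82.7]
tcp_rot: [179.7, 0.1, 89.9]
ft_force: [-5.2, 0.1, 8.1]
finger_gap: 10.2
```

```bash
python3 g.py 462 12.5 78 0 90
```

```text
[-0.033 -0.002  0.005] [ 0.005  0.001 -0.002]
7.3333 [463.831  45.651  82.696] [179.722   0.055  89.899] [-5.16   0.057  8.065] 10.192794747150872 [ -0.645  -6.567 115.439  -0.055  70.85   -0.526]
```

Call:
jog_arm([
  [-0.003, 0, -0.002, 0, 0, 0, 1],
  [-0.01, 0, -0.002, 0, 0, 0, 1],
  [-0.018, 0, -0.002, 0, 0, 0, 1],
  [-0.026, 0, -0.002, 0, 0, 0, 1],
  [-0.033, 0, -0.002, 0, 0, 0, 1],
])

```text
time: 7.75
tool_pos: [462.8, 11.5, 82.6]
tcp_rot: [179.8, 0.1, 89.9]
ft_force: [-0.8, 0.6, -5.5]
finger_gap: 10.2
```

Call:
jog_arm([
  [0, 0, 0, 0, 0, 0, 1],
  [0, 0, 0, 0, 0, 0, 1],
])

```text
time: 7.92
tool_pos: [462.9, 11.8, 82.6]
tcp_rot: [179.8, 0.1, 89.8]
ft_force: [-0.2, 0.2, -4.3]
finger_gap: 10.4
```

```bash
python3 g.py 462 12.5 78 0 90
python3 - <<'E'
from bench import r
from h import *
import pickle
S=r.snapshot("side");T=r.snapshot("top")
pickle.dump((S,T),open("st2.pkl","wb"))
crop(S,"s6.png",225,150,355,260,6)
crop(T,"t6.png",225,160,315,260,6)
E
```

```text
[ 0.001 -0.001  0.005] [ 0.003  0.001 -0.004]
7.9167 [462.851  11.781  82.589] [179.84    0.066  89.799] [-0.157  0.157 -4.277] 10.427747717171655 [ -4.849  -6.951 115.802  -0.056  70.984  -4.63 ]
```

View pics/s6.png

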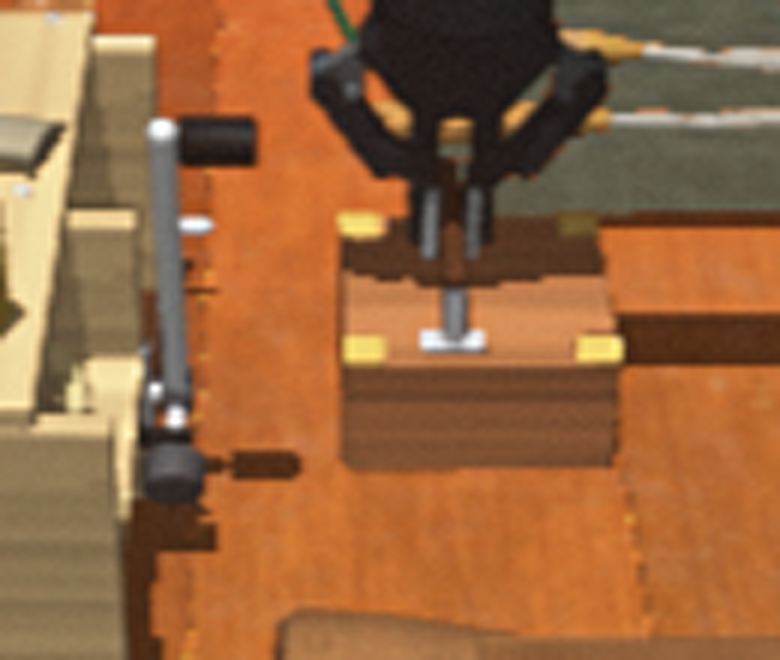

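View pics/t6.png

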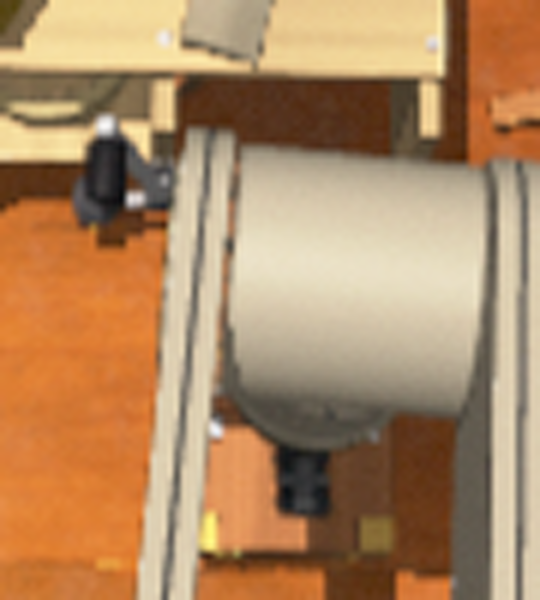

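Run:
```python
import pickle
from h import *
np.set_printoptions(precision=1,suppress=True)
S,T=pickle.load(open("st2.pkl","rb"))
t=lambda u,v:(225+(u-2.5)/6,160+(v-2.5)/6); s=lambda u,v:(225+(u-2.5)/6,150+(v-2.5)/6)
print("top tail L,R",onz(T,*t(204,553),62),onz(T,*t(396,552),62))
print("side FL,TL,FR",onz(S,*s(343,364),62),onz(S,*s(624,362),62),onz(S,*s(340,213),62))
print("posts L,R top",onz(T,*t(212,430),64),onz(T,*t(375,437),64))
```

```text
top tail L,R [390.1  56.7  62. ] [392.1 -44.4  62. ]
side FL,TL,FR [509.6  66.5  62. ] [388.9  65.1  62. ] [508.7 -46.4  62. ]
posts L,R top [454.8  53.1  64. ] [452.3 -33.6  64. ]
```

Call:
jog_arm([
  [0.0015, -0.003, -0.002, -0.038, 0, 0, 1],
  [0.0015, -0.0065, -0.0045, -0.077, 0, 0, 1],
  [0.0015, -0.01, -0.007, -0.115, 0, 0, 1],
  [0.0015, -0.0135, -0.0095, -0.154, 0, 0, 1],
  [0.0015, -0.017, -0.0115, -0.192, 0, 0, 1],
])

```text
time: 8.43
tool_pos: [445.3, 14.6, 93.7]
tcp_rot: [168.8, 0.0, 89.9]
ft_force: [0.2, -1.1, -3.8]
finger_gap: 10.0
```

Call:
jog_arm([
  [0, 0, 0, 0, 0, 0, 1],
  [0, 0, 0, 0, 0, 0, 1],
], newtons=30)

```text
time: 8.6
tool_pos: [445.3, 14.4, 93.9]
tcp_rot: [168.9, 0.0, 89.9]
ft_force: [0.7, -0.6, -4.1]
finger_gap: 10.4
```

```bash
python3 g.py 462 12.5 78 11 90
python3 - <<'E'
from bench import r
from h import *
import pickle
S=r.snapshot("side")
crop(S,"s7.png",225,150,355,260,6)
E
```

```text
[-0.002  0.013  0.019] [ 0.002  0.001 -0.002]
8.6 [445.257  14.449  93.868] [168.879   0.044  89.902] [ 0.673 -0.65  -4.095] 10.443066040777472 [ -5.575 -23.284 128.57    1.129  63.643  -5.885]
```

View pics/s7.png

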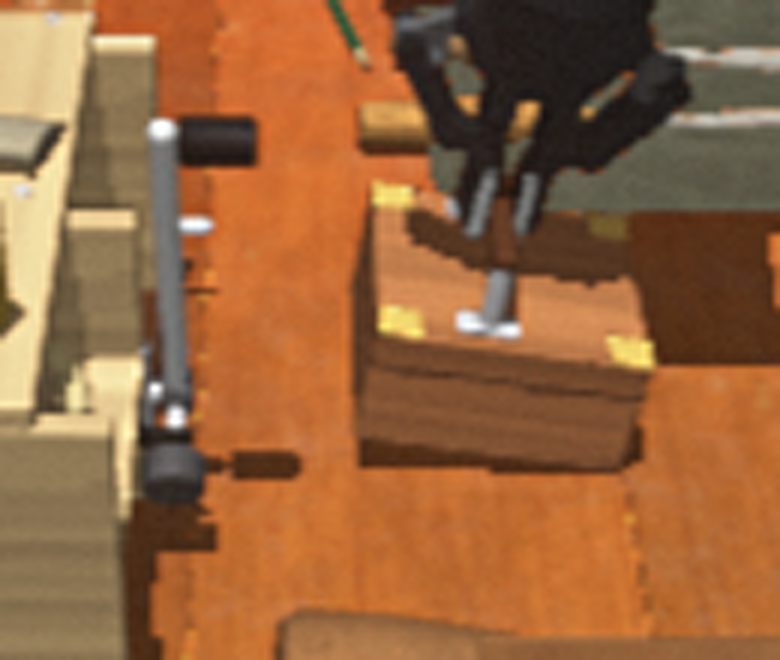

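The case is tipped: its front edge is up (crop (365,440)) and its tail is on the bench. Driving forward.

Call:
jog_arm([
  [0, 0.009, 0.0018, 0, 0, 0, 1],
  [-0.001, 0.024, 0.0047, 0, 0, 0, 1],
  [-0.001, 0.041, 0.008, 0, 0, 0, 1],
  [-0.001, 0.056, 0.011, 0, 0, 0, 1],
  [-0.001, 0.069, 0.0135, 0, 0, 0, 1],
])

```text
time: 9.07
tool_pos: [517.6, 13.1, 93.9]
tcp_rot: [168.9, 0.0, 89.9]
ft_force: [0.5, -1.1, -4.4]
finger_gap: 10.1
```

Call:
jog_arm([
  [0, 0, 0, 0, 0, 0, 1],
])

```text
time: 9.15
tool_pos: [518.8, 12.9, 94.5]
tcp_rot: [168.8, 0.1, 89.9]
ft_force: [1.8, 0.2, -4.2]
finger_gap: 10.2
```

```bash
python3 g.py 515 12.5 94 11 90
python3 - <<'E'
from bench import r
from h import *
import pickle
S=r.snapshot("side");T=r.snapshot("top")
pickle.dump((S,T),open("st3.pkl","wb"))
crop(S,"s8.png",225,150,345,250,6)
crop(T,"t8.png",225,160,315,260,6)
E
```

```text
[-0.    -0.004 -0.   ] [ 0.004  0.001 -0.002]
9.15 [518.824  12.923  94.477] [168.798   0.056  89.885] [ 1.752  0.186 -4.239] 10.174589831173622 [ -4.845  -9.677 117.68    0.988  60.832  -5.133]
```

View pics/s8.png

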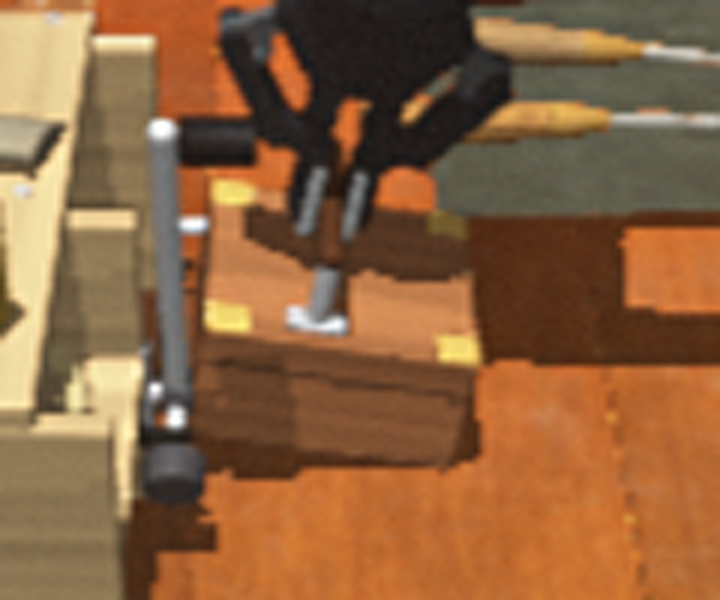

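View pics/t8.png

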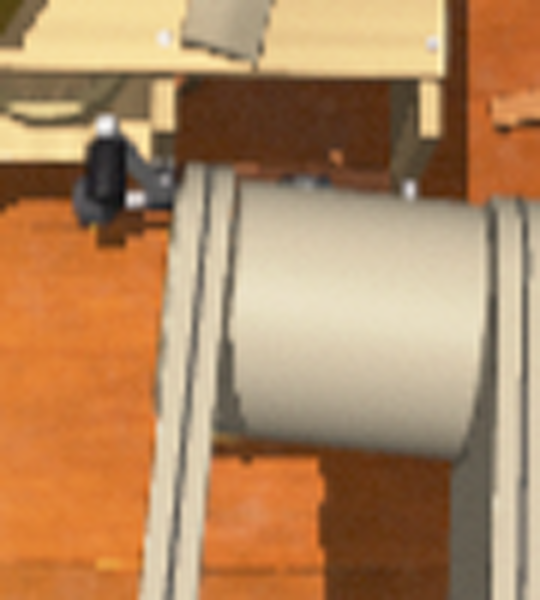

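Run:
```python
import pickle
from h import *
np.set_printoptions(precision=1,suppress=True)
S,T=pickle.load(open("st3.pkl","rb"))
s=lambda u,v:(225+(u-2.5)/6,150+(v-2.5)/6)
print("TL",onz(S,*s(481,364),60.9),"FL",onz(S,*s(207,330),83.8),"FR",onz(S,*s(212,178),83.8))
for p in((569.5,68.5,83.8),(569.5,-43.5,83.8),(451.7,68.5,60.9)):
    u=proj(S,p); print((u-[225,150])*6+2.5)
```

```text
TL [450.1  65.2  60.9] FL [567.6  70.5  83.8] FR [568.6 -44.   83.8]
[202.7 327.1]
[210.  178.6]
[477.9 368.9]
```

Call:
jog_arm([
  [0, 0.007, 0.0014, 0, -0.001, 0.006, 1],
  [-0.0005, 0.016, 0.003, 0, -0.002, 0.012, 1],
  [-0.0005, 0.025, 0.005, 0, -0.003, 0.017, 1],
  [-0.0005, 0.034, 0.0066, 0, -0.003, 0.017, 1],
  [-0.0005, 0.041, 0.008, 0, -0.003, 0.017, 1],
])

```text
time: 9.67
tool_pos: [558.4, 12.4, 94.2]
tcp_rot: [168.8, 0.0, 88.9]
ft_force: [0.3, -0.3, -3.8]
finger_gap: 9.7
```

Call:
jog_arm([
  [0, 0, 0.002, 0, 0, 0, 1],
  [0, 0, 0.002, 0, 0, 0, 1],
  [0, 0, 0.002, 0, 0, 0, 1],
])

```text
time: 9.92
tool_pos: [559.3, 12.3, 93.4]
tcp_rot: [168.7, 0.0, 88.9]
ft_force: [3.8, 0.3, 1.5]
finger_gap: 10.1
```

```bash
python3 g.py 560 12.5 94 11 90
python3 - <<'E'
from bench import r
from h import *
import pickle
S=r.snapshot("side");T=r.snapshot("top")
pickle.dump((S,T),open("st4.pkl","wb"))
crop(S,"s9.png",215,150,335,250,6)
crop(T,"t9.png",225,160,315,260,6)
E
```

```text
[ 0.     0.001 -0.   ] [ 0.006  0.004 -0.019]
9.9167 [559.349  12.333  93.442] [168.681   0.041  88.893] [3.757 0.254 1.503] 10.100734009559444 [ -4.382  -2.992 111.667   0.695  60.024  -3.566]
```

View pics/s9.png

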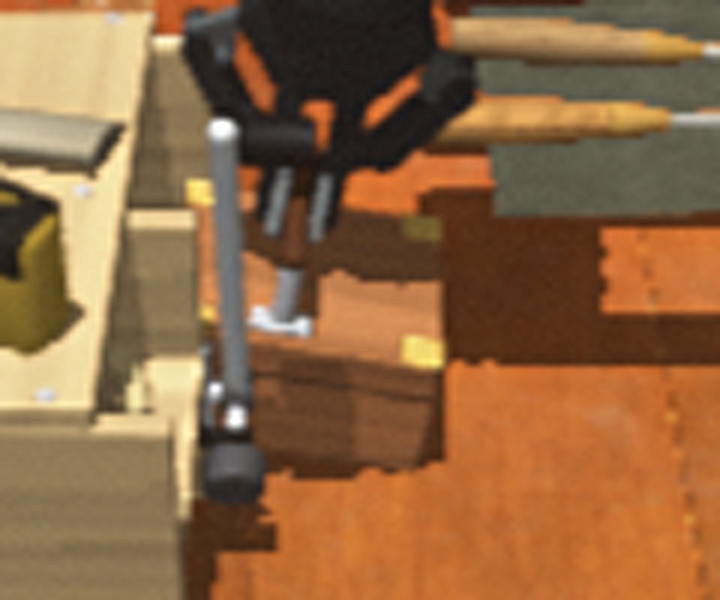

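View pics/t9.png

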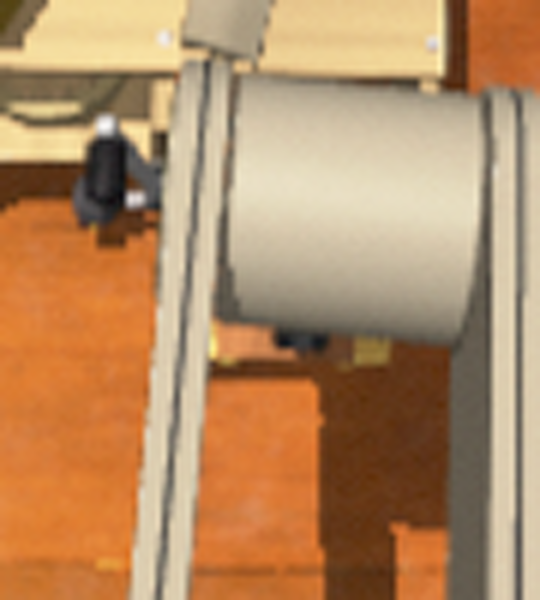

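Run:
```python
import pickle
from h import *
np.set_printoptions(precision=1,suppress=True)
S,T=pickle.load(open("st4.pkl","rb"))
s=lambda u,v:(215+(u-2.5)/6,150+(v-2.5)/6);t=lambda u,v:(225+(u-2.5)/6,160+(v-2.5)/6)
print("TL",onz(S,*s(444,367),60.9),"TR",onz(T,*t(390,363),60.9),"FR",onz(S,*s(187,178),83.8))
```

```text
TL [491.9  67.2  60.9] TR [492.6 -42.2  60.9] FR [608.2 -44.2  83.8]
```

Call:
jog_arm([
  [0, 0, 0, 0, 0, 0, 0.7],
  [0, 0, 0, 0, 0, 0, 0.4],
  [0, 0, 0, 0, 0, 0, 0.4],
  [0, 0, 0, 0, 0, 0, 0.4],
  [0, 0, -0.02, 0, 0, 0, 0.4],
])

```text
time: 10.43
tool_pos: [551.2, 12.7, 107.5]
tcp_rot: [169.3, 0.0, 88.9]
ft_force: [-0.3, 0.3, 0.1]
finger_gap: 51.5
```

Call:
jog_arm([
  [0, 0, -0.035, 0, 0, 0, 0.4],
  [0, 0, -0.07, 0, 0, 0, 0.4],
  [0, 0, -0.1, 0, 0, 0, 0.4],
  [0, -0.04, -0.1, 0, 0, 0, 0.4],
  [0, -0.08, -0.1, 0, 0, 0, 0.4],
])

```text
time: 10.85
tool_pos: [458.1, 14.2, 197.8]
tcp_rot: [168.5, 0.1, 88.9]
ft_force: [-1.4, -0.4, 0.1]
finger_gap: 50.8
```

```bash
python3 g.py 430 12.5 150 40 180
python3 - <<'E'
from bench import r
from h import *
import pickle
S=r.snapshot("side");T=r.snapshot("top")
pickle.dump((S,T),open("st5.pkl","wb"))
crop(S,"s10.png",215,150,335,250,6)
crop(T,"t10.png",225,160,315,260,6)
E
```

```text
[-0.002 -0.037  0.041] [-0.399 -0.384 -1.552]
10.85 [458.112  14.203 197.778] [168.532   0.059  88.901] [-1.441 -0.414  0.12 ] 50.83836564480419 [ -5.253 -26.834 120.009   0.793  75.383  -4.283]
```

View pics/s10.png

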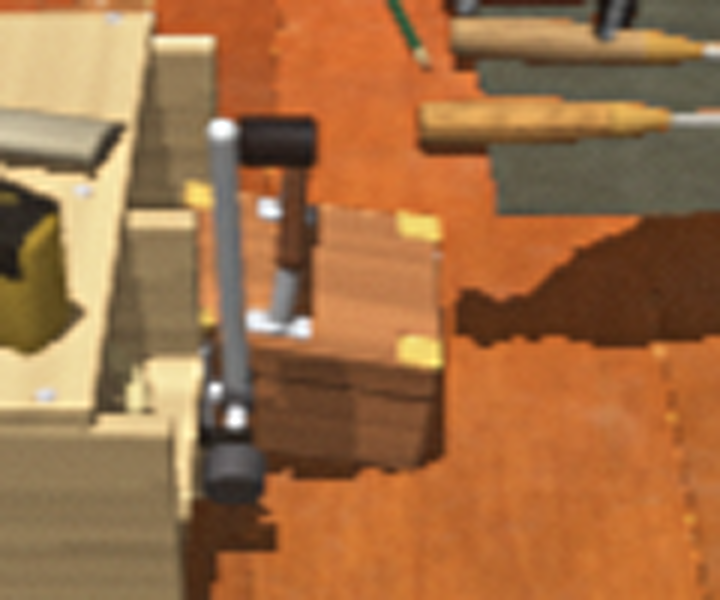

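View pics/t10.png

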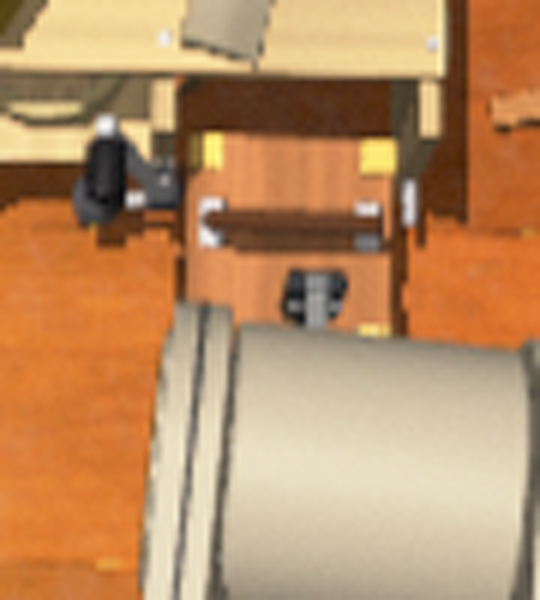

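```bash
python3 g.py 455 12.5 190 35 180
```

```text
[-0.002  0.006  0.001] [-0.339 -0.327 -1.562]
10.95 [449.459  15.068 189.819] [169.289   0.01   88.919] [ 0.292 -0.409 -1.063] 50.89703101707181 [ -5.241 -27.356 121.106   0.788  75.567  -4.285]
```

Call:
jog_arm([
  [0, 0, 0, -0.025, -0.024, -0.116, 0.55],
  [0, 0, 0, -0.05, -0.048, -0.232, 0.55],
  [0, 0, 0, -0.075, -0.073, -0.348, 0.55],
  [0, 0, 0, -0.1, -0.097, -0.464, 0.55],
  [0, 0, 0, -0.126, -0.121, -0.579, 0.55],
])

```text
time: 11.37
tool_pos: [456.5, 14.6, 194.4]
tcp_rot: [165.5, 14.7, 120.2]
ft_force: [1.1, 0.0, -0.9]
finger_gap: 38.3
```

```bash
python3 g.py 455 12.5 190 35 180
```

```text
[ 0.    -0.003  0.004] [-0.209 -0.198 -0.978]
11.3667 [456.485  14.568 194.388] [165.494  14.665 120.18 ] [ 1.071  0.021 -0.928] 38.32589642150884 [ -0.91  -36.478 128.266  -4.974  68.277 -31.937]
```

Call:
jog_arm([
  [0, -0.001, 0, -0.025, -0.024, -0.118, 0.55],
  [0, -0.002, 0, -0.05, -0.047, -0.235, 0.55],
  [0, -0.002, 0, -0.075, -0.071, -0.35, 0.55],
  [0, -0.002, 0, -0.1, -0.095, -0.467, 0.55],
  [0, -0.002, 0, -0.125, -0.118, -0.584, 0.55],
])

```text
time: 11.78
tool_pos: [454.8, 13.6, 193.7]
tcp_rot: [170.9, 28.5, 153.9]
ft_force: [-0.4, 0.3, -0.7]
finger_gap: 38.6
```

```bash
python3 g.py 455 12.5 190 35 180
```

```text
[ 0.001 -0.001  0.003] [-0.084 -0.08  -0.394]
11.7833 [454.768  13.613 193.706] [170.948  28.542 153.91 ] [-0.448  0.263 -0.698] 38.55500958914665 [ -2.81  -49.862 138.234  -2.726  61.916 -68.382]
```

```bash
python3 g.py 480 12.5 170 35 180  478 12.5 60 35 180
```

```text
[-0.009  0.005  0.033] [-0.084 -0.08  -0.394]
[ 0.045 -0.011  0.128] [-0.084 -0.08  -0.394]
11.7833 [454.768  13.613 193.706] [170.948  28.542 153.91 ] [-0.448  0.263 -0.698] 38.55500958914665 [ -2.81  -49.862 138.234  -2.726  61.916 -68.382]
```

Call:
jog_arm([
  [-0.005, 0.003, 0.012, -0.02, -0.02, -0.1, 0.55],
  [-0.009, 0.005, 0.025, -0.045, -0.045, -0.21, 0.55],
  [-0.009, 0.005, 0.033, -0.065, -0.06, -0.31, 0.55],
  [-0.009, 0.005, 0.033, -0.084, -0.08, -0.394, 0.55],
  [-0.009, 0.005, 0.033, -0.084, -0.08, -0.394, 0.55],
])

```text
time: 12.2
tool_pos: [479.2, 12.0, 168.5]
tcp_rot: [179.9, 34.9, 179.8]
ft_force: [0.0, -0.5, -0.2]
finger_gap: 38.4
```

Call:
jog_arm([
  [0, 0, 0, 0, 0, 0, 0.55],
  [0, 0, 0, 0, 0, 0, 0.55],
])

```text
time: 12.37
tool_pos: [480.3, 12.0, 170.9]
tcp_rot: [179.7, 35.0, 179.3]
ft_force: [-0.4, -0.7, 0.4]
finger_gap: 38.6
```

```bash
python3 g.py 478 12.5 30 35 180;python3 - <<'E'
from bench import r
from h import *
T=r.snapshot("top");S=r.snapshot("side")
crop(S,"s11.png",215,120,335,250,6)
E
```

```text
[ 0.083 -0.     0.114] [-0.002 -0.    -0.01 ]
12.3667 [480.297  12.027 170.936] [179.724  34.994 179.32 ] [-0.446 -0.714  0.372] 38.59486250648952 [ -8.181 -50.281 142.625   5.718  53.06  -99.602]
```

View pics/s11.png

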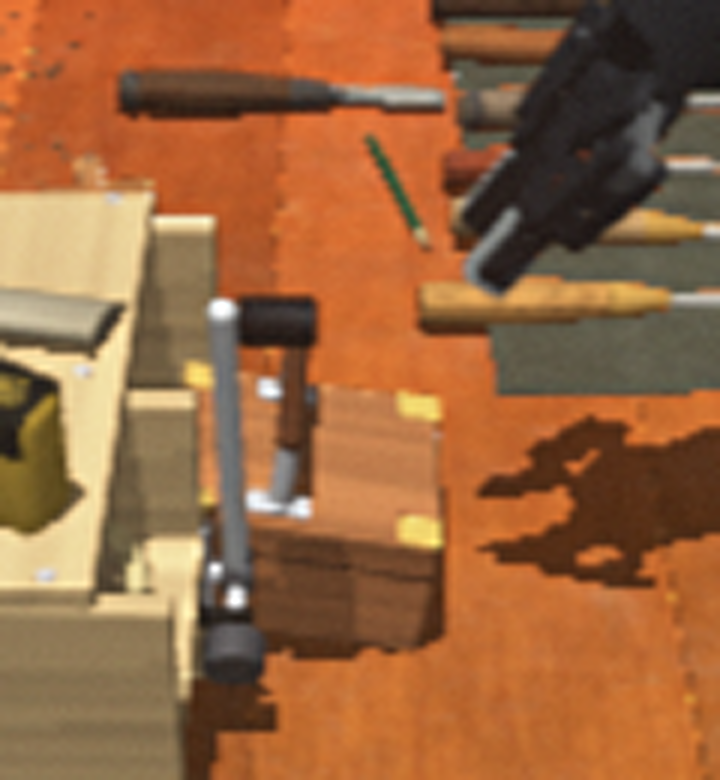

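```bash
python3 g.py 478 12.5 120 20 180 478 12.5 32 20 180
```

```text
[ 0.031 -0.     0.04 ] [-0.     0.262 -0.008]
[ 0.082 -0.     0.113] [-0.     0.262 -0.008]
12.4667 [480.423  12.34  171.094] [179.764  35.009 179.444] [ 0.035 -0.38  -0.97 ] 38.37060447079423 [ -8.155 -50.27  142.609   5.741  53.053 -99.696]
```

Call:
jog_arm([
  [0, 0, 0.005, 0, 0.12, 0, 0.55],
  [0.012, 0, 0.017, 0, 0.24, -0.004, 0.55],
  [0.03, 0, 0.04, 0, 0.262, -0.008, 0.55],
  [0.05, 0, 0.068, 0, 0.262, -0.008, 0.55],
  [0.072, 0, 0.098, 0, 0.262, -0.008, 0.55],
])

```text
time: 12.88
tool_pos: [479.9, 12.7, 50.0]
tcp_rot: [-179.9, 20.2, -179.9]
ft_force: [0.8, -0.3, -0.6]
finger_gap: 38.4
```

Call:
jog_arm([
  [0, 0, 0, 0, 0, 0, 0.55],
  [0, 0, 0, 0, 0, 0, 0.55],
])

```text
time: 13.05
tool_pos: [475.1, 13.1, 46.5]
tcp_rot: [-180.0, 19.6, -179.9]
ft_force: [0.3, 0.2, -0.4]
finger_gap: 38.5
```

```bash
python3 g.py 478 12.5 30 20 180
```

```text
[ 0.003 -0.001  0.017] [ 0.    -0.007  0.001]
13.05 [475.09   13.076  46.519] [-179.987   19.614 -179.945] [ 0.338  0.199 -0.387] 38.50458015450493 [ -6.224 -21.886 134.593   2.822  47.821 -97.813]
```

Call:
jog_arm([
  [0.0055, -0.0005, 0.015, 0, 0, 0, 0.55],
  [-0.002, -0.0005, 0.018, 0, 0, 0, 0.55],
  [-0.01, -0.0005, 0.0205, 0, 0, 0, 0.55],
  [-0.017, -0.0005, 0.023, 0, 0, 0, 0.55],
  [-0.024, -0.0005, 0.0255, 0, 0, 0, 0.55],
])

```text
time: 13.47
tool_pos: [510.7, 12.0, 36.4]
tcp_rot: [-179.9, 20.1, -179.9]
ft_force: [-5.0, -0.6, 1.1]
finger_gap: 38.4
```

```bash
python3 g.py 607 12.5 30 30 180;python3 - <<'E'
from bench import r
from h import *
T=r.snapshot("top");S=r.snapshot("side")
crop(S,"s12.png",215,120,335,250,6)
E
```

```text
[-0.088  0.     0.039] [-0.001 -0.172  0.001]
13.4667 [510.679  12.022  36.399] [-179.919   20.148 -179.92 ] [-5.005 -0.615  1.086] 38.42812513981748 [ -5.799 -13.938 129.877   2.794  44.037 -97.531]
```

View pics/s12.png

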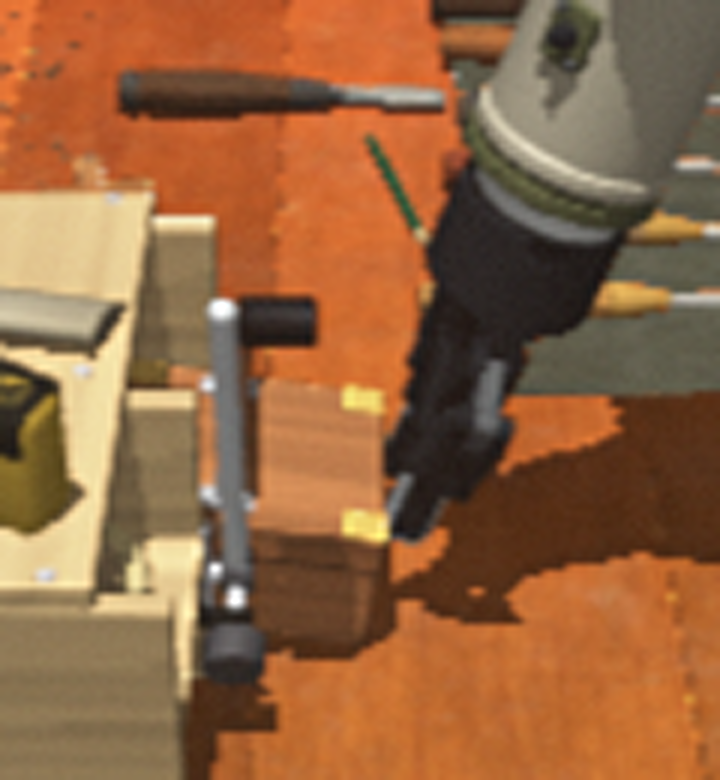

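Call:
jog_arm([
  [0.0045, 0, 0.0105, 0, 0, 0, 0.55],
  [-0.003, 0, 0.0135, 0, 0, 0, 0.55],
  [-0.0085, 0, 0.0155, 0, 0, 0, 0.55],
  [-0.014, 0, 0.0175, 0, 0, 0, 0.55],
  [-0.0195, 0, 0.0195, 0, 0, 0, 0.55],
])

```text
time: 13.98
tool_pos: [534.1, 12.1, 22.6]
tcp_rot: [-179.9, 20.0, -179.9]
ft_force: [-8.7, -0.4, 3.2]
finger_gap: 38.4
```

```bash
python3 g.py 607 12.5 30 30 180;python3 - <<'E'
from bench import r
from h import *
T=r.snapshot("top");S=r.snapshot("side")
crop(S,"s13.png",215,120,335,250,6)
E
```

```text
[-0.071  0.     0.018] [-0.    -0.175  0.002]
13.9833 [534.128  12.125  22.613] [-179.931   19.988 -179.902] [-8.68  -0.4    3.155] 38.39701289133902 [ -5.453  -7.859 126.372   2.751  41.613 -97.276]
```

View pics/s13.png

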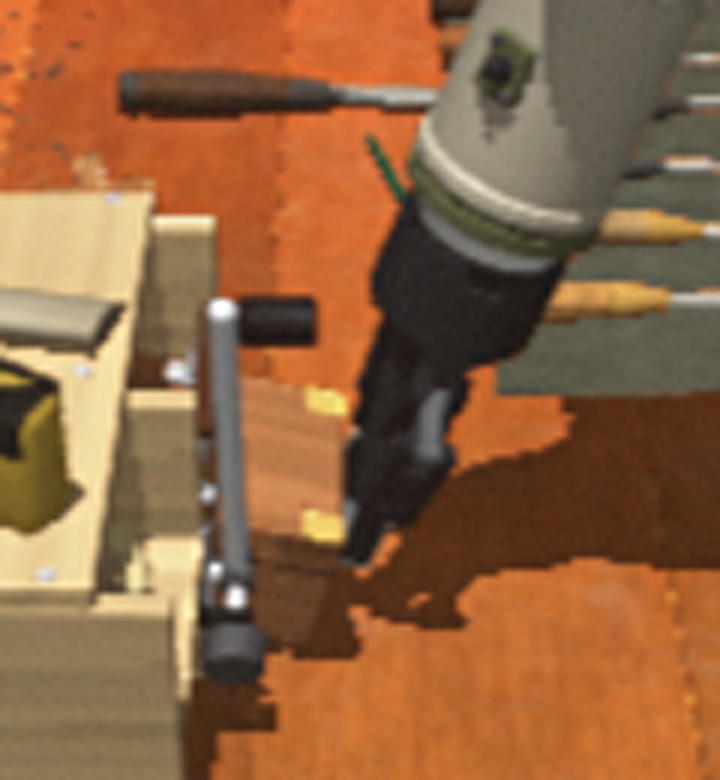

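Call:
jog_arm([
  [-0.004, 0, 0.001, 0, -0.02, 0, 0.55],
  [-0.008, 0, 0.0025, 0, -0.04, 0, 0.55],
  [-0.012, 0, 0.004, 0, -0.06, 0, 0.55],
  [-0.016, 0, 0.005, 0, -0.08, 0, 0.55],
  [-0.02, 0, 0.006, 0, -0.09, 0, 0.55],
])

```text
time: 14.5
tool_pos: [554.4, 12.1, 22.8]
tcp_rot: [-179.9, 25.2, -179.9]
ft_force: [-2.1, -0.6, -0.2]
finger_gap: 38.6
```

```bash
python3 g.py 580 12.5 28 30 180;python3 - <<'E'
from bench import r
from h import *
T=r.snapshot("top");S=r.snapshot("side")
crop(S,"s14.png",215,120,335,250,6)
E
```

```text
[-0.025  0.     0.006] [-0.    -0.083  0.002]
14.5 [554.443  12.147  22.817] [-179.934   25.234 -179.903] [-2.069 -0.605 -0.237] 38.59823770556582 [ -5.604  -8.125 128.208   4.134  34.858 -98.554]
```

View pics/s14.png

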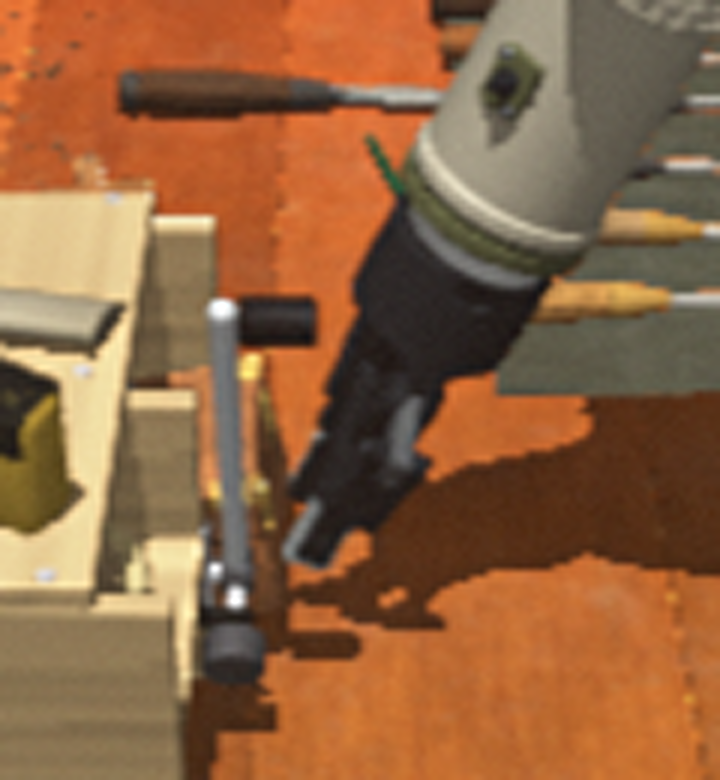

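The case has tipped forward over the sill and its tail is up. I'll keep pushing gently.

Call:
jog_arm([
  [-0.006, 0, -0.001, 0, -0.02, 0, 0.55],
  [-0.011, 0, 0.001, 0, -0.04, 0, 0.55],
  [-0.016, 0, 0.003, 0, -0.06, 0, 0.55],
  [-0.021, 0, 0.005, 0, -0.083, 0, 0.55],
  [-0.025, 0, 0.006, 0, -0.083, 0, 0.55],
])

```text
time: 15.02
tool_pos: [579.2, 12.2, 27.2]
tcp_rot: [-179.9, 29.9, -179.9]
ft_force: [-2.8, -0.1, -0.6]
finger_gap: 38.5
```

```bash
python3 g.py 605 12.5 30 33 180;python3 - <<'E'
from bench import r
from h import *
T=r.snapshot("top");S=r.snapshot("side")
crop(S,"s15.png",215,140,335,240,6)
crop(T,"t15.png",225,150,315,250,6)
E
```

```text
[-0.024  0.     0.01 ] [-0.    -0.054  0.002]
15.0167 [579.183  12.229  27.246] [-179.938   29.9   -179.896] [-2.815 -0.062 -0.62 ] 38.5188586346819 [  -5.628   -7.177  128.566    5.775   28.953 -100.03 ]
```

View pics/s15.png

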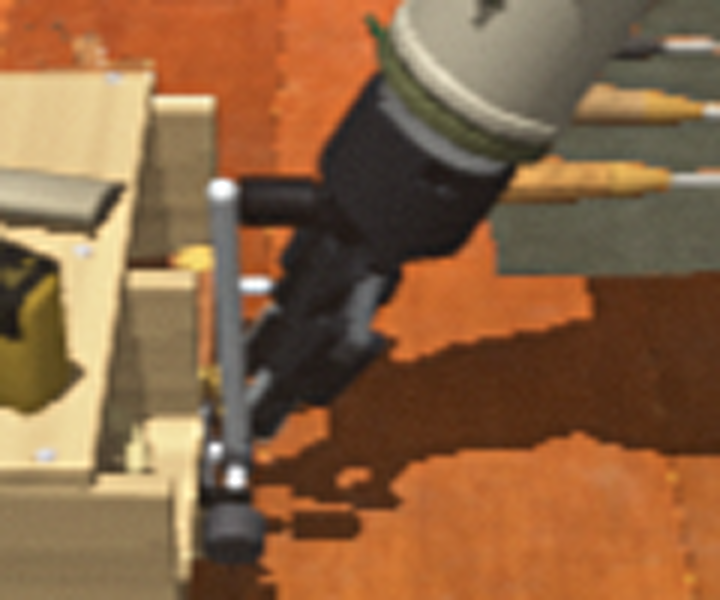

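View pics/t15.png

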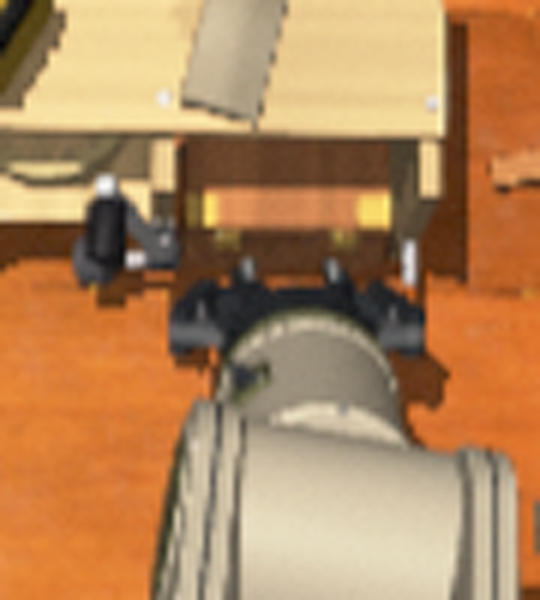

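Call:
jog_arm([
  [-0.005, 0, 0.0, 0, -0.02, 0, 0.7],
  [-0.0095, 0, 0.002, 0, -0.04, 0, 0.7],
  [-0.014, 0, 0.004, 0, -0.054, 0, 0.7],
  [-0.0185, 0, 0.006, 0, -0.054, 0, 0.7],
  [-0.0225, 0, 0.008, 0, -0.054, 0, 0.7],
])

```text
time: 15.53
tool_pos: [603.2, 12.2, 31.9]
tcp_rot: [-179.9, 32.9, -179.9]
ft_force: [-1.5, -1.2, -1.6]
finger_gap: 25.2
```

```bash
python3 g.py 605 12.5 32 33 180;python3 - <<'E'
from bench import r
from h import *
T=r.snapshot("top");S=r.snapshot("side")
crop(S,"s16.png",215,140,335,240,6)
crop(T,"t16.png",225,150,315,250,6)
E
```

```text
[-0.002  0.     0.001] [-0.    -0.001  0.002]
15.5333 [603.229  12.193  31.874] [-179.934   32.949 -179.897] [-1.508 -1.16  -1.642] 25.224797409201948 [  -5.528   -5.153  127.444    7.085   25.05  -101.155]
```

View pics/t16.png

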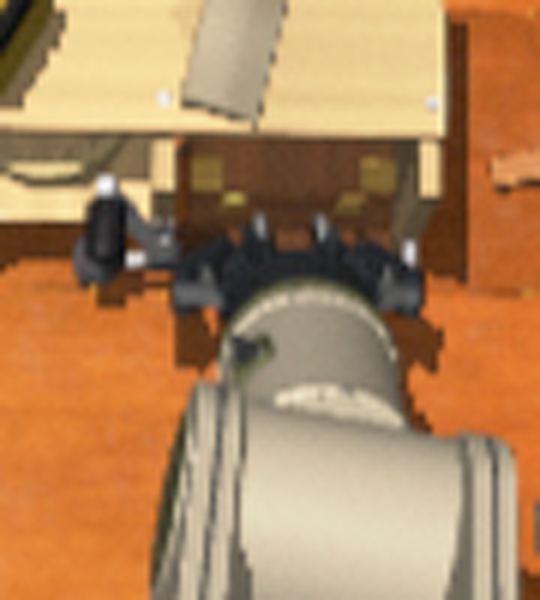

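Run:
```python
from bench import r
from h import *
T=r.snapshot("top")
np.set_printoptions(precision=1,suppress=True)
for z in (62,77): print([onz(T,225+(u-2.5)/6,150+(v-2.5)/6,z) for u,v in((192,193),(396,193))])
cv2.imwrite("pics/t17.png",cv2.resize(T["pixels"][165:205,245:305,::-1],None,fx=12,fy=12,interpolation=cv2.INTER_CUBIC))
```

```text
[array([618.4,  65.7,  62. ]), array([620. , -46.5,  62. ])]
[array([614.5,  65.8,  77. ]), array([616.1, -45. ,  77. ])]
```

View pics/t17.png

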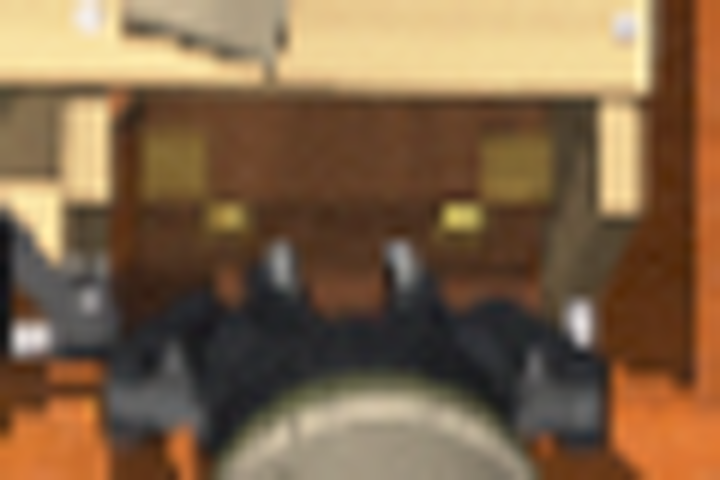

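View pics/s16.png

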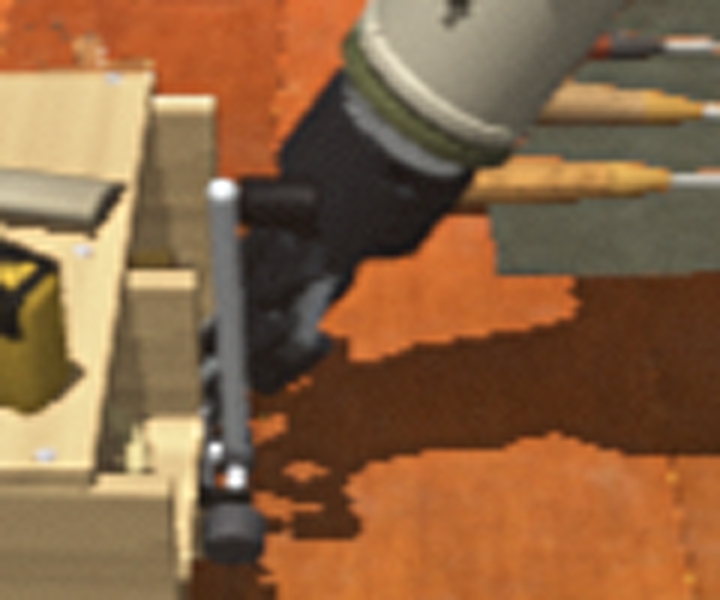

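```bash
python3 - <<'E'
from bench import r
from h import *
T=r.snapshot("top")
np.set_printoptions(precision=1,suppress=True)
for u in(105,608): print([onz(T,245+(u-5.5)/12,165+(400-5.5)/12,z) for z in (70,90,110)])
E
python3 g.py 612 12.5 32 33 180
```

```text
[array([562.2,  75.8,  70. ]), array([557.9,  75.8,  90. ]), array([553.6,  75.8, 110. ])]
[array([564.1, -60.2,  70. ]), array([559.8, -57.8,  90. ]), array([555.5, -55.5, 110. ])]
[-0.006  0.     0.005] [-0.     0.001  0.002]
15.7333 [603.971  12.096  32.717] [-179.92    33.045 -179.888] [-0.751  0.23  -0.537] 25.98270004618982 [  -5.531   -5.183  127.405    7.093   25.022 -101.168]
```

Call:
jog_arm([
  [0.005, 0, -0.003, 0, 0, 0, 1],
  [0.005, 0, -0.003, 0, 0, 0, 1],
  [0.002, 0, -0.001, 0, 0, 0, 1],
  [-0.001, 0, 0.0005, 0, 0, 0, 1],
  [-0.004, 0, 0.0025, 0, 0, 0, 1],
])

```text
time: 16.15
tool_pos: [607.9, 12.2, 32.1]
tcp_rot: [-179.9, 33.0, -179.9]
ft_force: [-1.1, 0.2, -1.4]
finger_gap: 0.3
```

Call:
jog_arm([
  [-0.001, 0, 0.0007, 0, 0, 0, 1],
  [-0.003, 0, 0.002, 0, 0, 0, 1],
  [-0.0045, 0, 0.003, 0, 0, 0, 1],
])

```text
time: 16.4
tool_pos: [613.2, 12.2, 31.8]
tcp_rot: [-179.9, 32.9, -179.9]
ft_force: [-9.8, 1.2, 3.6]
finger_gap: 0.5
```

```bash
python3 g.py 615 12.5 32 33 180
python3 - <<'E'
from bench import r
from h import *
T=r.snapshot("top");S=r.snapshot("side")
cv2.imwrite("pics/t18.png",cv2.resize(T["pixels"][165:205,245:305,::-1],None,fx=12,fy=12,interpolation=cv2.INTER_CUBIC))
E
```

```text
[-0.002  0.     0.001] [-0.    -0.001  0.002]
16.4 [613.231  12.249  31.768] [-179.932   32.939 -179.885] [-9.767  1.239  3.569] 0.5407930414920852 [  -5.39    -3.466  125.874    6.947   24.929 -100.929]
```

View pics/t18.png

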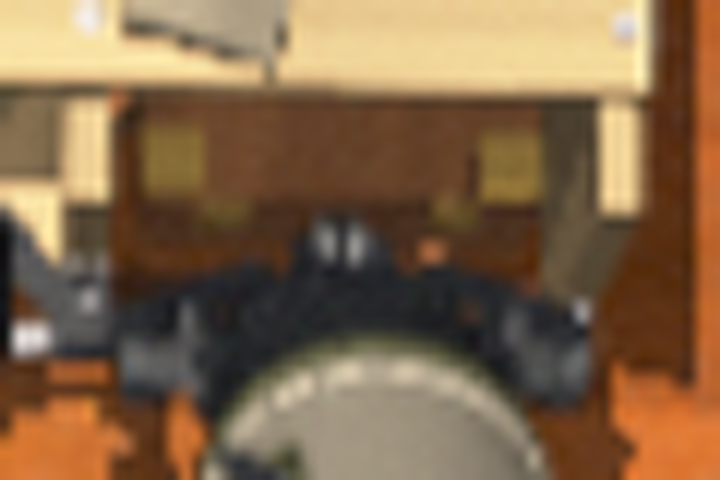

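Call:
jog_arm([
  [-0.001, 0, 0.0007, 0, 0, 0, 1],
  [-0.002, 0, 0.0013, 0, 0, 0, 1],
  [-0.003, 0, 0.002, 0, 0, 0, 1],
  [-0.003, 0, 0.002, 0, 0, 0, 1],
])

```text
time: 16.83
tool_pos: [614.0, 12.7, 30.5]
tcp_rot: [-180.0, 32.6, -179.9]
ft_force: [-43.6, -0.5, 34.1]
finger_gap: -0.4
```

Contact is stiff at 44 N, so I'll back off and check whether the case lies flat.

Call:
jog_arm([
  [0.004, 0, -0.003, 0, 0, 0, 1],
  [0.015, 0, -0.025, 0, 0, 0, 1],
  [0.03, 0, -0.055, 0, 0, 0, 1],
  [0.035, 0, -0.09, 0, 0, 0, 1],
  [0.035, 0, -0.12, 0, 0, 0, 1],
])

```text
time: 17.25
tool_pos: [519.8, 12.3, 112.3]
tcp_rot: [-179.9, 32.8, -179.9]
ft_force: [0.7, -0.0, 0.8]
finger_gap: 0.4
```

```bash
python3 g.py 615 12.5 32 33 180
python3 - <<'E'
from bench import r
from h import *
import pickle
T=r.snapshot("top");S=r.snapshot("side")
pickle.dump((S,T),open("st6.pkl","wb"))
cv2.imwrite("pics/t19.png",cv2.resize(T["pixels"][160:205,245:305,::-1],None,fx=12,fy=12,interpolation=cv2.INTER_CUBIC))
crop(S,"s19.png",215,140,335,240,6)
E
```

```text
[-0.037  0.     0.119] [ 0.    -0.004  0.001]
17.25 [519.783  12.335 112.331] [-179.95    32.785 -179.902] [ 0.721 -0.032  0.771] 0.4227446615008677 [  -6.946  -32.211  138.169    5.666   41.589 -100.174]
```

View pics/t19.png

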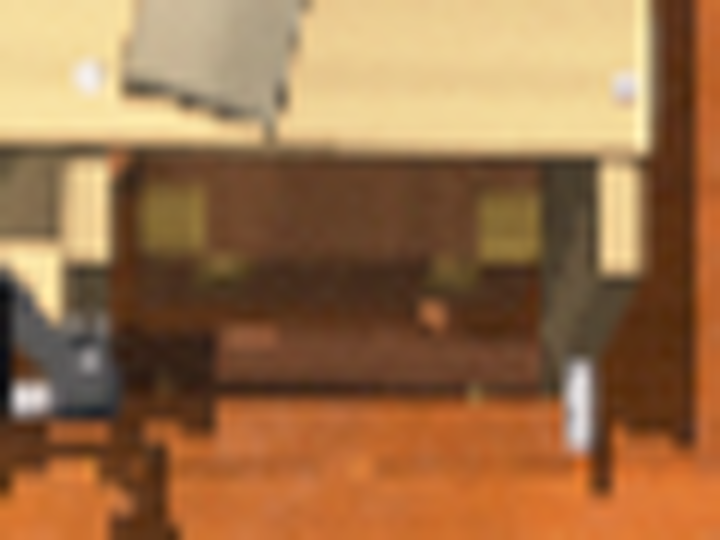

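View pics/s19.png

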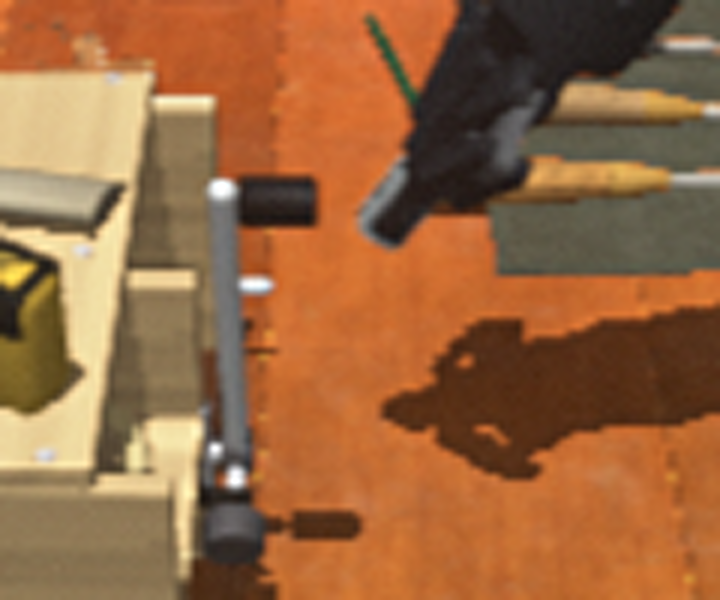

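Run:
```python
import pickle
from h import *
np.set_printoptions(precision=1,suppress=True)
S,T=pickle.load(open("st6.pkl","rb"))
t=lambda u,v:(245+(u-5.5)/12,160+(v-5.5)/12)
for z in(62,77): print([onz(T,*t(u,v),z) for u,v in((140,256),(541,264),(340,260))])
print([onz(T,*t(u,v),15) for u,v in((220,330),(520,325),(220,390),(540,388))])
# expected pixel of lid tail edge if home (tail 621.5..625.5) or so
for x in(617,621.5,625.5):
    u=proj(T,(x,68.5,62)); w=proj(T,(x,-43.5,62)); print(x,(u-[245,160])*12+5.5,(w-[245,160])*12+5.5)
for p in((595.5,12,15),(611.5,12,15)): print((proj(T,p)-[245,160])*12+5.5)
g=T["pixels"][:,:,:].astype(int)
for c in (258,259,286,288): print(c,[tuple(g[v,c]) for v in range(178,190)])
```

```text
[array([621.4,  66.9,  62. ]), array([620.7, -43.4,  62. ]), array([621. ,  11.9,  62. ])]
[array([617.4,  67.1,  77. ]), array([616.8, -41.8,  77. ]), array([617.1,  12.7,  77. ])]
[array([612.3,  43.5,  15. ]), array([615., -42.,  15.]), array([594.7,  43.4,  15. ]), array([596.6, -47.5,  15. ])]
617 [134.1 271.4] [541.6 277. ]
621.5 [134.3 255.5] [541.5 261.2]
625.5 [134.5 241.5] [541.3 247.1]
[330.5 388.8]
[330.6 334.1]
258 [(np.int64(133), np.int64(107), np.int64(52)), (np.int64(132), np.int64(105), np.int64(52)), (np.int64(118), np.int64(90), np.int64(47)), (np.int64(89), np.int64(65), np.int64(36)), (np.int64(76), np.int64(52), np.int64(32)), (np.int64(77), np.int64(51), np.int64(32)), (np.int64(77), np.int64(50), np.int64(35)), (np.int64(83), np.int64(51), np.int64(30)), (np.int64(91), np.int64(52), np.int64(24)), (np.int64(78), np.int64(46), np.int64(26)), (np.int64(58), np.int64(37), np.int64(28)), (np.int64(52), np.int64(31), np.int64(19))]
259 [(np.int64(133), np.int64(105), np.int64(52)), (np.int64(132), np.int64(105), np.int64(51)), (np.int64(118), np.int64(92), np.int6
[... 786 characters left out ...]
int64(47), np.int64(24)), (np.int64(74), np.int64(41), np.int64(15)), (np.int64(91), np.int64(57), np.int64(34)), (np.int64(110), np.int64(66), np.int64(42))]
288 [(np.int64(134), np.int64(106), np.int64(53)), (np.int64(134), np.int64(106), np.int64(54)), (np.int64(147), np.int64(118), np.int64(59)), (np.int64(130), np.int64(102), np.int64(51)), (np.int64(74), np.int64(48), np.int64(33)), (np.int64(77), np.int64(51), np.int64(32)), (np.int64(77), np.int64(46), np.int64(28)), (np.int64(80), np.int64(46), np.int64(20)), (np.int64(89), np.int64(47), np.int64(26)), (np.int64(82), np.int64(45), np.int64(24)), (np.int64(94), np.int64(58), np.int64(36)), (np.int64(112), np.int64(70), np.int64(46))]
```

The case is flat and home. Its tail-lid edge is at x≈621 (rack 25.5), and the lid's pixel width fits z=62 rather than a tail riding on the sill. Now the bar.

```bash
python3 - <<'E'
import pickle
from h import *
S,T=pickle.load(open("st6.pkl","rb"))
s=lambda u,v:(215+(u-2.5)/6,140+(v-2.5)/6)
print(onz(S,*s(315,200),203.6),onz(S,*s(245,200),203.6))
E
python3 g.py 517 104 278 25 180
```

```text
[545.58108289 105.95692678 203.6       ] [572.27567031 105.79774518 203.6       ]
[-0.08   0.092 -0.134] [-0.002  0.153  0.002]
17.35 [525.094  11.758 122.05 ] [-179.813   33.761 -179.828] [0.918 0.92  0.705] 0.32276789230589115 [  -6.94   -32.808  137.837    5.675   41.534 -100.176]
```

Call:
jog_arm([
  [-0.02, 0, -0.034, 0, 0.05, 0, 0.4],
  [-0.04, 0.005, -0.067, 0, 0.1, 0, 0.4],
  [-0.06, 0.03, -0.1, 0, 0.153, 0, 0.4],
  [-0.08, 0.06, -0.134, 0, 0.153, 0, 0.4],
  [-0.08, 0.094, -0.134, 0, 0.153, 0, 0.4],
])

```text
time: 17.77
tool_pos: [519.8, 105.0, 277.8]
tcp_rot: [-180.0, 24.8, 179.9]
ft_force: [1.7, 0.4, 0.6]
finger_gap: 51.4
```

Call:
jog_arm([
  [0, 0, 0, 0, 0, 0, 0.4],
  [0, 0, 0, 0, 0, 0, 0.4],
])

```text
time: 17.93
tool_pos: [516.8, 108.5, 270.4]
tcp_rot: [-180.0, 24.3, -179.6]
ft_force: [-0.4, -0.8, 0.3]
finger_gap: 51.1
```

```bash
python3 g.py 559.5 106 187 25 180
```

```text
[-0.005 -0.003  0.094] [ 0.002 -0.012  0.006]
17.9333 [516.763 108.55  270.432] [-179.963   24.326 -179.592] [-0.389 -0.75   0.265] 51.140908749060046 [  8.676 -28.635 116.322  -3.696  68.258 -81.087]
```

Call:
jog_arm([
  [-0.003, -0.002, 0.03, 0, -0.01, 0.005, 0.4],
  [-0.005, -0.003, 0.06, 0, -0.01, 0.005, 0.4],
  [-0.005, -0.003, 0.094, 0, -0.01, 0.005, 0.4],
  [-0.005, -0.003, 0.094, 0, -0.01, 0.005, 0.4],
  [-0.005, -0.003, 0.094, 0, -0.01, 0.005, 0.5],
])

```text
time: 18.35
tool_pos: [557.3, 100.7, 181.0]
tcp_rot: [-180.0, 24.3, 179.7]
ft_force: [-0.1, 0.7, 0.3]
finger_gap: 43.0
```

Call:
jog_arm([
  [0, 0, 0, 0, 0, 0, 1],
  [0, 0, 0, 0, 0, 0, 1],
  [0, 0, 0, 0, 0, 0, 1],
  [0, 0, 0, 0, 0, 0, 1],
], newtons=20)

```text
time: 18.68
tool_pos: [560.0, 102.4, 187.5]
tcp_rot: [179.9, 24.9, 179.8]
ft_force: [0.3, 0.8, -0.3]
finger_gap: 18.9
```

```bash
python3 g.py 559.5 106 187 25 180
python3 - <<'E'
from g import *
s=r.sense(); p=s["tool_pos"]; g=p-19*Rm(s["tcp_rot"])[:,2]
th=np.arctan2(g[2]-58,80.5-g[1]); print("grasp",g,th,np.hypot(g[2]-58,80.5-g[1]))
R=Rm(s["tcp_rot"]); P=lambda t:np.array([0,80.5-148*np.cos(t),58+148*np.sin(t)])
for t in np.arange(1.65,0.0,-.1): print(round(t,2),R.T@(P(t)-P(1.75))/1000)
print(0.03,R.T@(P(.03)-P(1.75))/1000)
E
```

```text
[0.001 0.004 0.   ] [-0.    -0.001 -0.004]
18.6833 [559.992 102.449 187.464] [179.919  24.949 179.77 ] [ 0.322  0.808 -0.275] 18.871052846026004 [  7.15  -19.12  118.248  -3.643  56.149 -81.271]
grasp [551.978 102.454 204.691] 1.7193535910893876 148.32469953819964
1.65 [-0.001 -0.015 -0.002]
1.55 [-0.001 -0.029 -0.002]
1.45 [-0.001 -0.044 -0.001]
1.35 [ 0.    -0.059  0.001]
1.25 [ 0.002 -0.073  0.005]
1.15 [ 0.004 -0.087  0.01 ]
1.05 [ 0.007 -0.1    0.016]
0.95 [ 0.01  -0.113  0.023]
0.85 [ 0.014 -0.124  0.031]
0.75 [ 0.018 -0.135  0.041]
0.65 [ 0.023 -0.144  0.051]
0.55 [ 0.028 -0.153  0.062]
0.45 [ 0.034 -0.16   0.074]
0.35 [ 0.039 -0.166  0.086]
0.25 [ 0.045 -0.17   0.099]
0.15 [ 0.051 -0.173  0.112]
0.05 [ 0.058 -0.174  0.125]
0.03 [ 0.059 -0.174  0.128]
```

Call:
jog_arm([
  [-0.001, -0.011, -0.002, 0, 0, 0, 1],
  [-0.001, -0.025, -0.002, 0, 0, 0, 1],
  [-0.001, -0.04, -0.001, 0, 0, 0, 1],
  [0, -0.055, 0.001, 0, 0, 0, 1],
  [0.002, -0.069, 0.005, 0, 0, 0, 1],
])

```text
time: 19.1
tool_pos: [560.0, 33.4, 182.2]
tcp_rot: [179.9, 25.0, 179.8]
ft_force: [-1.0, 0.6, 1.3]
finger_gap: 19.3
```

Call:
jog_arm([
  [0.002, -0.014, 0.005, 0, 0, 0, 1],
  [0.005, -0.027, 0.011, 0, 0, 0, 1],
  [0.008, -0.04, 0.018, 0, 0, 0, 1],
  [0.012, -0.051, 0.026, 0, 0, 0, 1],
  [0.016, -0.062, 0.036, 0, 0, 0, 1],
])

```text
time: 19.52
tool_pos: [560.1, -28.8, 142.1]
tcp_rot: [179.9, 24.9, 179.8]
ft_force: [-3.9, 2.4, 1.3]
finger_gap: 19.3
```

Call:
jog_arm([
  [0.005, -0.009, 0.01, 0, 0, 0, 1],
  [0.01, -0.018, 0.021, 0, 0, 0, 1],
  [0.016, -0.025, 0.033, 0, 0, 0, 1],
  [0.021, -0.031, 0.045, 0, 0, 0, 1],
  [0.027, -0.035, 0.058, 0, 0, 0, 1],
])

```text
time: 19.93
tool_pos: [559.8, -62.7, 77.2]
tcp_rot: [179.8, 24.9, 179.8]
ft_force: [1.2, 11.2, -1.0]
finger_gap: 19.6
```

Run:
```python
from g import *
s=r.sense(); p=s["tool_pos"]; g=p-19*Rm(s["tcp_rot"])[:,2]
th=np.arctan2(g[2]-58,80.5-g[1]); print("grasp",g,th,np.hypot(g[2]-58,80.5-g[1]),s["ft_force"])
R=Rm(s["tcp_rot"]); P=lambda t:np.array([g[0],80.5-148*np.cos(t),58+148*np.sin(t)])
for t in (.15,.08,.02): print(round(t,2),R.T@(P(t)-g)/1000)
```

```text
grasp [551.805 -62.756  94.429] 0.24901861562625063 147.8151511119971 [ 1.203 11.177 -1.033]
0.15 [ 0.006 -0.003  0.013]
0.08 [ 0.01  -0.004  0.022]
0.02 [ 0.014 -0.005  0.03 ]
```

Call:
jog_arm([
  [0.006, -0.001, 0.013, 0, 0, 0, 1],
  [0.01, -0.002, 0.022, 0, 0, 0, 1],
  [0.013, -0.002, 0.028, 0, 0, 0, 1],
  [0.013, -0.002, 0.028, 0, 0, 0, 1],
])

```text
time: 20.27
tool_pos: [560.7, -65.3, 47.4]
tcp_rot: [179.9, 24.9, 179.8]
ft_force: [-2.5, 2.8, 4.4]
finger_gap: 19.1
```

Call:
jog_arm([
  [0, 0, 0, 0, 0, 0, 0.4],
  [0, 0, 0, 0, 0, 0, 0.4],
  [0, 0, 0, 0, 0, 0, 0.4],
  [0, 0, 0, 0, 0, 0, 0.4],
])

```text
time: 20.6
tool_pos: [559.6, -65.4, 46.2]
tcp_rot: [180.0, 24.8, 179.8]
ft_force: [-0.0, -0.5, 0.8]
finger_gap: 51.2
```

Call:
jog_arm([
  [0, 0, -0.03, 0, 0, 0, 0.4],
  [0, 0, -0.065, 0, 0, 0, 0.4],
  [0, 0, -0.1, 0, 0, 0, 0.4],
  [0, 0, -0.14, 0, 0, 0, 0.4],
  [0.03, 0, -0.17, 0, 0, 0, 0.4],
])

```text
time: 21.02
tool_pos: [469.4, -66.1, 192.7]
tcp_rot: [-179.9, 25.3, 179.9]
ft_force: [0.2, -0.7, 2.5]
finger_gap: 51.5
```

Call:
jog_arm([
  [0.02, -0.04, -0.02, 0, 0, 0, 0.4],
  [0.02, -0.08, -0.02, 0, 0, 0, 0.4],
  [0.02, -0.12, -0.02, 0, 0, 0, 0.4],
  [0.02, -0.16, -0.02, 0, 0, 0, 0.4],
  [0.02, -0.19, -0.02, 0, 0, 0, 0.4],
])

```text
time: 21.43
tool_pos: [439.2, -258.8, 196.4]
tcp_rot: [-179.9, 24.9, 179.8]
ft_force: [0.2, 0.6, 0.5]
finger_gap: 51.1
```

Run:
```python
from bench import r
from h import *
import pickle
np.set_printoptions(precision=1,suppress=True)
T=r.snapshot("top");S=r.snapshot("side")
pickle.dump((S,T),open("st7.pkl","wb"))
cv2.imwrite("pics/t20.png",cv2.resize(T["pixels"][160:205,245:305,::-1],None,fx=12,fy=12,interpolation=cv2.INTER_CUBIC))
crop(S,"s20.png",165,120,295,250,5)
print(r.sense()["ft_force"],r.sense()["time"],r.sense()["tool_pos"])
cv2.imwrite("pics/tf.png",T["pixels"][:,:,::-1])
```

```text
[-0.7  1.1  0.6] 21.5333 [ 438.8 -259.7  195.2]
```

View pics/t20.png

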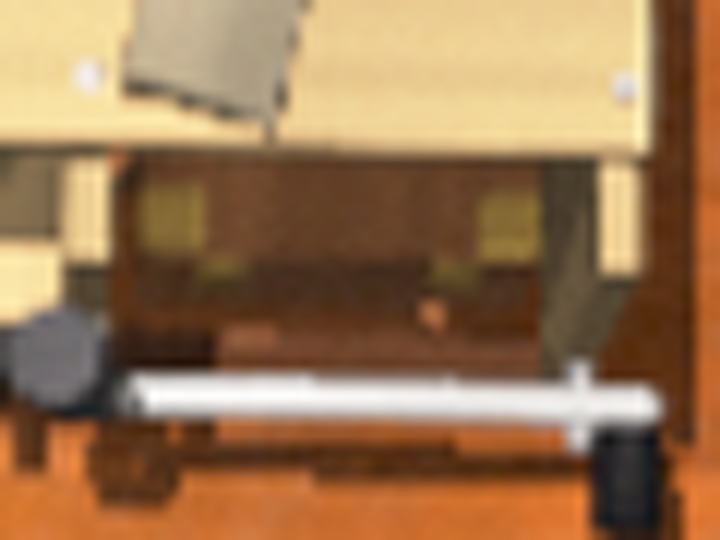

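View pics/s20.png

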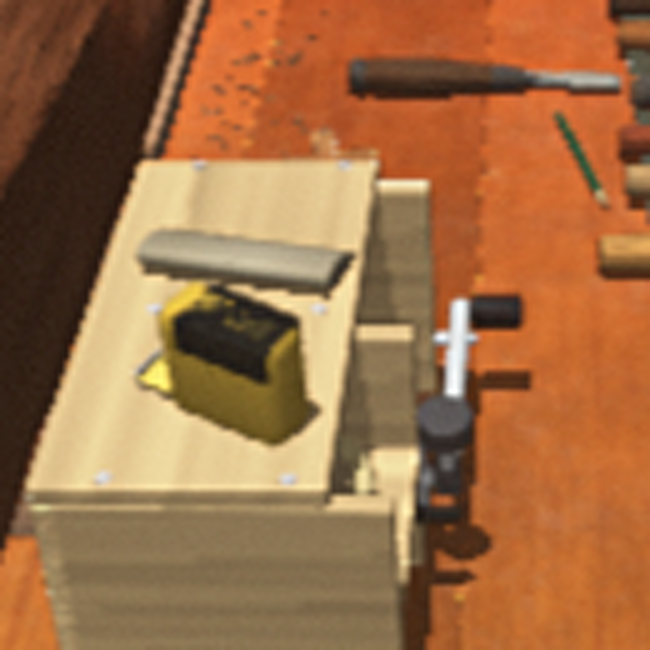

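View pics/tf.png

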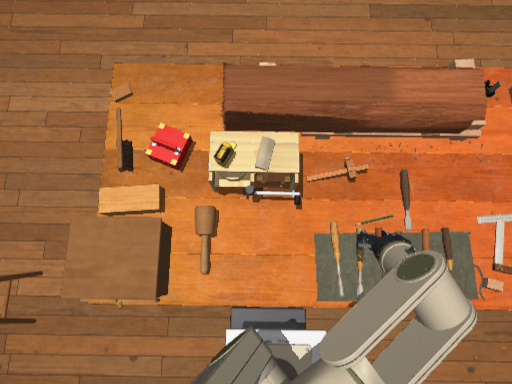

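```bash
python3 -c "
from bench import r
print(r.hand_in()); print(r.sense()['time'])"
```

```text
the job is handed in; nothing more can be done
None
the job is handed in; nothing more can be done
```

I put the case away in the bay and closed the bar, then handed the job in at about 21.5 s; no verdict is reported.

**What I did:**
- I gripped the bar's knob and swung it open until it rested by itself.
- I gripped the case's handle, slid the case into line with the bay and tipped its front onto the sill with the tail on the bench.
- I then pushed it in from behind. Peak push was 44 N forward, plus about 34 N upward on the tool, just as the case came up against the back.
- I guided the bar down, released it and moved the arm clear.

**Last checks:**
- **Case:** the tail-lid edge is at x≈621 mm, which puts the front edge about 145.5 mm into the rack (142 needed). That reading is good to about ±2 mm. The back panel itself cannot be seen.
- **Flatness:** the lid's width in the picture is 401 crop pixels. I expected about 407 for a flat case and 413 with its tail still on the sill, so flat is the better fit but only by eye. The low fit also matches where the finger met the tail.
- **Bar:** it looks the same as its closed pose at the start. I did not measure its angle.
- **Other things:** the tape measure, mallet and marking gauge look unmoved in the final top view.
- **Arm:** it was clear of everything, with about 1 N on the wrist.

No check failed. The two camera views disagreed with each other by 2 to 6 mm on the rack and case corners early on.

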